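Unlock the kitchen balance with a hex key and weigh the jars

ROBOT

A 6-joint arm with a two-finger parallel gripper is mounted at the origin on a cart in front of the work surface, level with it; the furniture and walls round the work are solid. World frame = base frame: x ahead of the robot, y to its left, z up, the work surface at z = 0. Lengths are in m, angles in rad, forces in N, time in s.
With the tool pointing down it reaches from about 0.35 to 0.875 m from the base axis. Payload 4.2 kg.
Tool frame: the origin (TCP) lies at the very end of the fingers, on their centre line; the grasp point (between the pads) lies 19 mm behind it; z points along the fingers, y is the direction in which the jaws open and shut (so a half turn about z gives the same grasp; the last joint's range is limited). The gripper opens to 87 mm and grips with 3 to 60 N. Pads are 19 mm wide; open, the fingers measure 117 mm over their backs; the gripper's body (75 mm by 190 mm) begins 51 mm behind the grasp point.
Start: joints at [1.432, 0.385, 0.008, 0, -1.194, -0.259], TCP at [0.242, 0.576, 0.223] pointing down, gripper open.
Joint ranges: [-3.14, 3.14], [-1.21, 2.06], [-1.07, 1.41], [-3.16, 2.05], [-2.99, -0.16], [-3.1, 3.1]. Speed limits (rad/s): [2.79, 2.79, 3.14, 3.14, 3.14, 3.14].

INTERFACE

Orientations are given as a 3x3 rotation matrix whose columns are the frame's x, y, z axes.
In Python, from workcell import readout, capture, camera_info, job gives the robot as it stands. The module is installed in compiled form; this text tells all that it offers.
- The arm moves only by the tool step_arm, never from a script. Its argument "motion" is a list that holds one entry, the list of rows, each a list of 5 numbers: the shift along the world's x, y, z in m, then the turn about the world's z in rad, then the gripper's target within -1 to 1 (fully open at 1, half-way at 0, shut at -1). In form: [[[tx, ty, tz, spin, hand], ...]]. A call has 1 to 8 rows; each row shifts and turns the commanded pose from where the row before left it; what a row does not reach is not made up. A row lasts 1/10 s, in which the tool goes at most 50 mm and 8.59 degrees, less where a joint would pass 70% of its speed; a pose out of reach is approached as far as the arm can. A call with a gripper value outside its range is refused whole. The fingers move at their own pace and stop on an object; the grip force is fixed at half the most. Time passes only in rows, so rows that do not move let the fingers close. It gives the time, the measured TCP pose, the force and the opening at its end, in the units of the state.
- readout.sense(): the state, without advancing time (a new reading comes with each control period).
- capture(name): name is "side" or "top"; returns the picture (420x560x3 uint8, blue, green, red); there is no depth.
- camera_info(name): a dict with "fx", "fy", "cx", "cy" (pixels), "k1" (the pictures are not rectified: a ray, as slopes to the right and down, at radius r is drawn at 1 + k1 r^2 times it, then the intrinsics apply), "origin" and "attitude" of the camera in the world. Camera axes: x right, y down, z forward; pixel columns grow to the right and rows downward; lengths in m; the calibration is good to about 2 mm. A picture is of the moment at which its call begins. camera_info takes no time and is no camera call.
- job.job_done(): hands the job in, once; it reports no verdict.
The state is a dict: "clock": time; "joints": joint angles; "joint_vel": joint speeds; "joint_torque": joint torques, N m; "ee_pos": TCP position; "tool_rot": TCP orientation; "force": force on the tool from outside, world axes, zero at the start; "ft_torque": the same for the moment, N m; "grip_width": opening from 0.0 (shut) to 1.0 (fully open).
Only numpy, scipy, OpenCV 4.12 (cv2) and the standard library are available. Lean on these libraries where they do the work, as an engineer would, in place of code of your own. Each camera call takes 0.05 s, during which the arm holds its last target.

TASK

Take the hex key from its wooden stand, undo the balance's transit lock with it by about three quarter turns anticlockwise (seen from above), and put the key back upright in its stand. Then stand all the jars that are there on the balance's left pan and load weights on the right pan until the free beam settles level. Weights that are not needed stay standing on the table; leave the pepper mill and the timer alone.

Things in the scene. Friction and masses are not known exactly. Their poses are not given: they have to be found in the camera images.
- balance: white two-pan kitchen balance, fixed on the table; origin under the middle of its foot, z up; its own y axis runs along the beam to the left pan, its own -x (towards the robot) to the lock. Needle and white scale plate stand over the pivot, to 180 mm high; the beam (20 x 276 x 14 mm) lies at 100 mm height, a pan centre 130 mm to each side.
- lock_mouth (a point): centre of the lock boss, on the screw's upright axis and at the height of the screw head's top (38 mm above the table). The boss is a 56 x 56 x 48 mm block 120 mm in front of the balance's middle with a round well of 35 mm diameter; the screw head lies recessed 10 mm below the boss's top.
- socket (a point): the same point, but turning with the screw: mouth of the hex socket, 15.2 mm across flats with a 2 mm lead-in, 26 mm deep (flat floor); one corner of the hexagon points along this frame's x axis, corners every 60 degrees.
- lock (a joint): turn of the lock screw, rad; starts at 0 to 0.35, grows anticlockwise seen from above, stop at 5.2. It turns stiffly (0.12 N m) and does not spring back. At 0 two rest pins hold the beam from below; they sink as the screw turns and the beam counts as free above 4.1. Only the key fits it.
- beam (a joint): tilt of the beam, rad; 0 level, positive when the left pan is down, stops at +-0.25. Once free it tilts 0.035 rad for every 100 g that one pan carries more than the other and settles in under 1 s. Where on a pan a thing stands makes no difference.
- pan_left_floor (a point): middle of the inner floor of the left pan, a steel tray 190 mm (balance's x) by 90 mm (balance's y), 15 mm rim above the floor, 128 mm above the table when level; pans stay horizontal as the beam tilts and sink or rise up to 33 mm. Axes as the balance's. Three things fit in a row along x, 58 mm apart.
- pan_right_floor (a point): the same for the right pan, which takes the weights.
- key_stand: wooden block 62 x 62 x 64 mm, fixed, with a round upright hole of 27 mm diameter, 62 mm deep; origin under its centre.
- stand_top (a point): centre of the hole's mouth, on the stand's top.
- key: hex key, upright in its stand, 0.15 kg. Origin: tip of the shank, z up along the key. Steel hex shank 14 mm across flats, 60 mm long (last 5 mm tapered), a corner of the hexagon along the key's x axis; then a round collar 40 mm across, 6 mm thick, which rests on the stand; then a square wooden handle 30 x 30 mm, 42 mm high, its faces square to the key's x and y.
- key_handle (a point): middle of the key's handle, 90 mm above its tip. In the stand the tip is 60 mm below the stand's top; fully seated in the socket it is 26 mm below the socket's mouth, and the key stays standing there when let go.
- weight_large: plain aluminium weight, a flat cylinder with a round knob on top for gripping; origin: centre of its underside, z axis up; stands on the table. 300 g: 60 mm across, 40 mm high, 66 mm with the knob (24 mm across, its top 20 mm).
- weight_medium: plain aluminium weight, a flat cylinder with a round knob on top for gripping; origin: centre of its underside, z axis up; stands on the table. 200 g: 52 mm across, 36 mm high, 62 mm with the knob (24 mm across, its top 20 mm).
- weight_small: plain aluminium weight, a flat cylinder with a round knob on top for gripping; origin: centre of its underside, z axis up; stands on the table. 100 g: 40 mm across, 30 mm high, 56 mm with the knob (24 mm across, its top 20 mm).
- jar_small: low glass jar with a black lid, 49 mm across (lid 52), 66 mm high; origin: centre of its underside, z axis up; stands upright on the table. Weight not known (the jars together weigh 280 to 630 g). Round, so it can be gripped at any angle. It may be absent. 
- spice_yellow: spice jar with a yellow lid, 45 mm across, 100 mm high; origin: centre of its underside, z axis up; stands upright on the table. Weight not known (the jars together weigh 280 to 630 g). Round, so it can be gripped at any angle. It may be absent. 
- spice_white: spice jar with a white lid, 47 mm across, 98 mm high; origin: centre of its underside, z axis up; stands upright on the table. Weight not known (the jars together weigh 280 to 630 g). Round, so it can be gripped at any angle. It may be absent. 
- pepper_mill: dark wooden pepper mill, 58 mm across, 135 mm high, a bystander; origin: centre of its underside.
- timer: kitchen timer, 63 mm across, 60 mm high, a bystander; origin: centre of its underside.
Mind the look-alikes: they are no part of the job. What is shaped like the weight_small but red is not meant.

How it is judged:
On the way, in this order (a step that is already met when the one before it is completed fails the run):
1. the transit lock is undone with the key (above 4.1 rad) (value of joint lock above 4.1 rad), for 0.2 s.
2. the key is back upright in its stand (horizontal distance between key and stand_top below 0.015 m and z of key in the frame of stand_top between -0.066 and -0.055 m and angle between key's own z axis and vertical below 0.12 rad), for 0.2 s.
3. all jars stand upright on the left pan (x of jar_small in the frame of pan_left_floor between -0.095 and 0.095 m and y of jar_small in the frame of pan_left_floor between -0.045 and 0.045 m and z of jar_small in the frame of pan_left_floor between -0.006 and 0.008 m and angle between each of jar_small, spice_yellow, spice_white's own z axis and vertical below 0.12 rad and x of spice_yellow in the frame of pan_left_floor between -0.095 and 0.095 m and y of spice_yellow in the frame of pan_left_floor between -0.045 and 0.045 m and z of spice_yellow in the frame of pan_left_floor between -0.006 and 0.008 m and x of spice_white in the frame of pan_left_floor between -0.095 and 0.095 m and y of spice_white in the frame of pan_left_floor between -0.045 and 0.045 m and z of spice_white in the frame of pan_left_floor between -0.006 and 0.008 m), for 0.3 s.
At the end, for the whole second after the job is handed in: The lock screw is above 4.1 rad, the key upright in its stand (its collar within 5 mm of the stand's top), every jar that is present upright on the floor of the left pan, every weight upright on the floor of the right pan or on the table, the beam level within 0.0175 rad (50 g), all at rest (all of step 2 and all of step 3 and value of joint lock above 4.1 rad and ((x of weight_large in the frame of pan_right_floor between -0.095 and 0.095 m and y of weight_large in the frame of pan_right_floor between -0.045 and 0.045 m and z of weight_large in the frame of pan_right_floor between -0.006 and 0.008 m and angle between weight_large's own z axis and vertical below 0.12 rad) or (height (world z) of weight_large below 0.006 m and angle between weight_large's own z axis and vertical below 0.12 rad)) and ((x of weight_medium in the frame of pan_right_floor between -0.095 and 0.095 m and y of weight_medium in the frame of pan_right_floor between -0.045 and 0.045 m and z of weight_medium in the frame of pan_right_floor between -0.006 and 0.008 m and angle between weight_medium's own z axis and vertical below 0.12 rad) or (height (world z) of weight_medium below 0.006 m and angle between weight_medium's own z axis and vertical below 0.12 rad)) and ((x of weight_small in the frame of pan_right_floor between -0.095 and 0.095 m and y of weight_small in the frame of pan_right_floor between -0.045 and 0.045 m and z of weight_small in the frame of pan_right_floor between -0.006 and 0.008 m and angle between weight_small's own z axis and vertical below 0.12 rad) or (height (world z) of weight_small below 0.006 m and angle between weight_small's own z axis and vertical below 0.12 rad)) and value of joint beam between -0.0175 and 0.0175 rad and velocity of joint beam between -0.02 and 0.02 rad/s and linear speed of each of jar_small, spice_yellow, spice_white, weight_large, weight_medium, weight_small, key below 0.02 m/s); the robot touches nothing.
It fails at once if a jar is tipped over (angle between any of jar_small, spice_yellow, spice_white's own z axis and vertical above 0.8 rad).
It fails at once if the pepper mill or the timer is pushed more than 3 cm or tipped (distance of any of pepper_mill, timer from where it was at the start of the episode above 0.03 m or angle between any of pepper_mill, timer's own z axis and vertical above 0.5 rad).
Of jar_small, spice_yellow, spice_white only 2 to 3 are there at a start; the rules pass over those that are not, and their reading is None.
At some moment in a run one of weight_large, weight_medium, weight_small may be knocked a few centimetres aside while the robot is not near it.
It also fails if it takes over 210 s, if anything falls off the work surface, if the arm or the gripper's body presses on something with over 40 N, if the wrist force passes 120 N, or if a joint passes its speed limit or range.

## Working session

There is one attempt and no reset: what is moved stays moved. The work goes in short steps, Python scripts to look and compute and a tool call to move; the robot and the scene stay as the last step left them, time stands still between calls to the robot, and variables do not carry over. Pictures are saved under pics/ and viewed, and the job is handed in when it is done.

Besides the shell and the picture viewer there is one more tool, called after "Call:" as name(argument=value, ...) on one line, values as JSON. step_arm: Moves the arm, as the interface text tells. Its arguments: {"type":"object","properties":{"motion":{"type":"array"}},"required":["motion"]}

```bash
mkdir -p pics
python3 - <<'E'
from workcell import readout, capture, camera_info, job
import cv2
for n in("side","top"):
    im=capture(n); cv2.imwrite(f"pics/{n}0.png",im); print(n,camera_info(n))
print(readout.sense())
E
```

```text
side {'fx': 417.6110591344673, 'fy': 417.6110591344673, 'cx': 273.95683529727313, 'cy': 208.72356038842955, 'k1': -0.0945908753227518, 'origin': array([0.16069852, 0.47396949, 1.02533155]), 'attitude': array([[-0.80848032, -0.48205157,  0.33761793],
       [-0.58835137,  0.67588431, -0.4438728 ],
       [-0.01422108, -0.55750039, -0.83005486]])}
top {'fx': 541.9404931721717, 'fy': 541.9404931721717, 'cx': 285.60100947488695, 'cy': 211.30767155761401, 'k1': 0.019155368162692452, 'origin': array([ 0.2935649 , -0.00571546,  1.43232315]), 'attitude': array([[-0.01833749, -0.98655707,  0.16238499],
       [-0.999805  ,  0.01690312, -0.01021042],
       [ 0.00732835, -0.16254056, -0.98667465]])}
{'clock': 0.1, 'joints': array([ 1.43161319e+00,  3.85479855e-01,  6.77416505e-03, -4.20410042e-04,
       -1.19403230e+00, -2.58564729e-01]), 'joint_vel': array([ 0.00085092, -0.00051038,  0.00349044,  0.00167073, -0.00067608,
       -0.00159787]), 'joint_torque': array([-4.80580456e-04, -3.91688168e+01,  1.87937182e+01,  4.23200279e+00,
        1.34824056e-02, -7.00316605e-05]), 'ee_pos': array([0.24188952, 0.57570653, 0.22157562]), 'tool_rot': array([[ 9.21875649e-01, -3.87485299e-01, -6.56512490e-04],
       [-3.87485836e-01, -9.21873763e-01, -1.86861854e-03],
       [ 1.18840575e-04,  1.97702322e-03, -9.99998039e-01]]), 'force': array([ 0.82601993,  0.30723659, -0.25281904]), 'ft_torque': array([ 0.03558902, -0.03943535, -0.04089281]), 'grip_width': 1.0034854510995008}
```

View pics/side0.png

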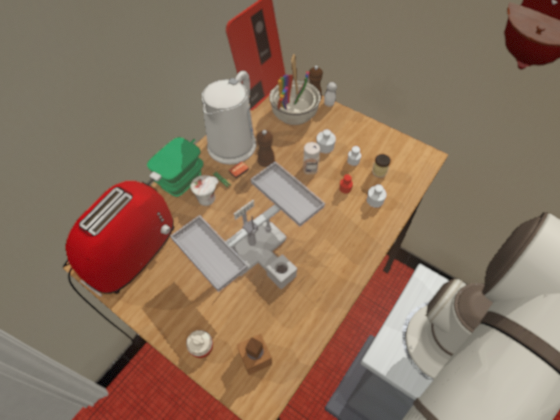

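View pics/top0.png

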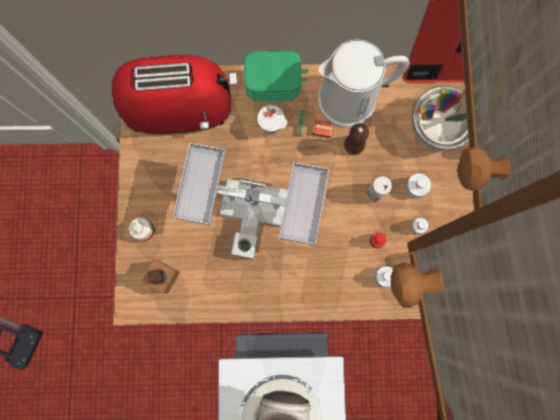

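```bash
cat > h.py <<'E'
import numpy as np, cv2
from workcell import readout, capture, camera_info, job
def proj(n,P):
    c=camera_info(n); P=np.atleast_2d(np.asarray(P,float))
    q=(P-c["origin"])@np.array(c["attitude"])
    s=q[:,:2]/q[:,2:]; r2=(s**2).sum(1,keepdims=True); s=s*(1+c["k1"]*r2)
    return s*[c["fx"],c["fy"]]+[c["cx"],c["cy"]]
def ray(n,uv):
    c=camera_info(n); d=(np.asarray(uv,float)-[c["cx"],c["cy"]])/[c["fx"],c["fy"]]
    s=d.copy()
    for _ in range(20): s=d/(1+c["k1"]*(s@s))
    return c["origin"],np.array(c["attitude"])@np.r_[s,1]
def at(n,uv,z):
    o,v=ray(n,uv); return o+v*(z-o[2])/v[2]
def tri(us,ut):
    A=[];b=[]
    for n,u in(("side",us),("top",ut)):
        o,v=ray(n,u); v=v/np.linalg.norm(v); M=np.eye(3)-np.outer(v,v); A.append(M); b.append(M@o)
    A=np.vstack(A);b=np.hstack(b); x=np.linalg.lstsq(A,b,rcond=None)[0]; return x,np.linalg.norm(A@x-b)
def crop(im,x0,y0,w,h,s,fn):
    cv2.imwrite(fn,cv2.resize(im[y0:y0+h,x0:x0+w],None,fx=s,fy=s,interpolation=cv2.INTER_CUBIC))
E
python3 - <<'E'
from h import *
s=cv2.imread("pics/side0.png");t=cv2.imread("pics/top0.png")
crop(s,230,60,200,150,4,"pics/s0a.png")
crop(s,160,180,200,150,4,"pics/s0b.png")
crop(t,330,140,200,150,4,"pics/t0a.png")
crop(t,160,140,200,150,4,"pics/t0b.png")
E
```

```text
(no output)
```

View pics/s0a.png

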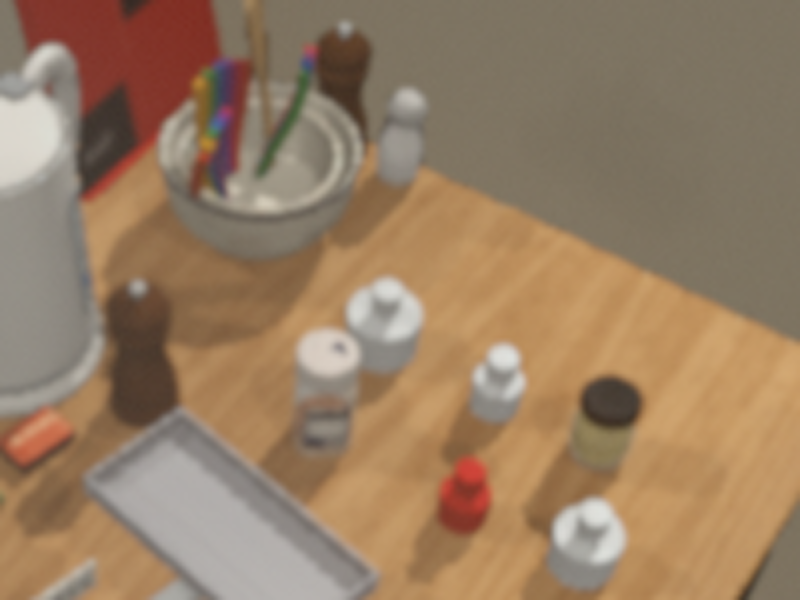

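View pics/t0a.png

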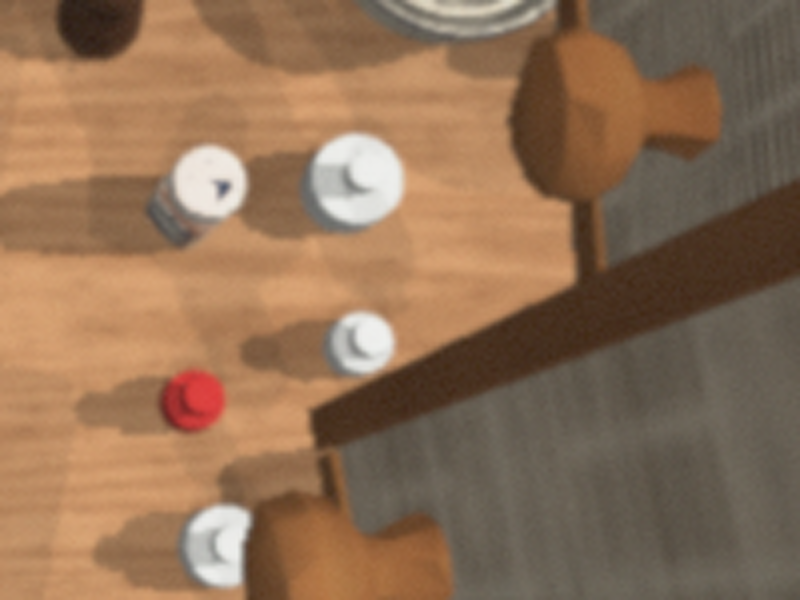

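View pics/t0b.png

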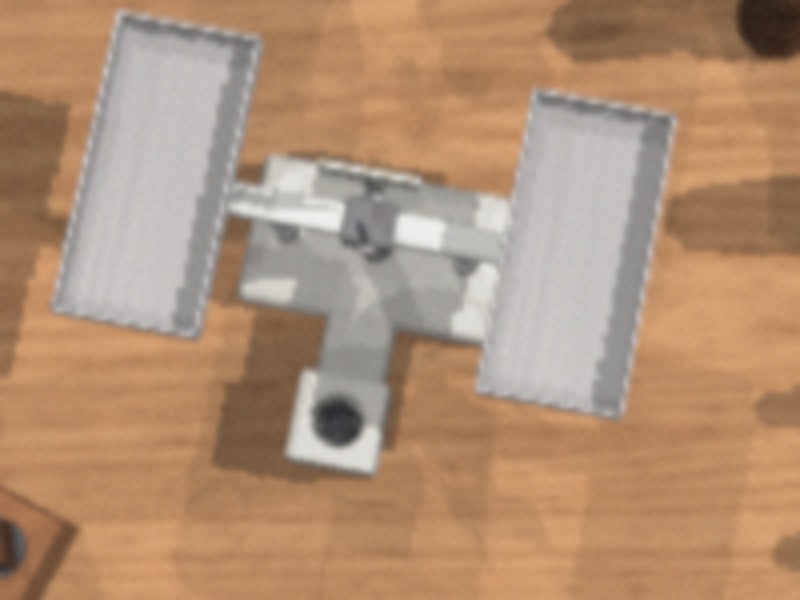

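View pics/s0b.png

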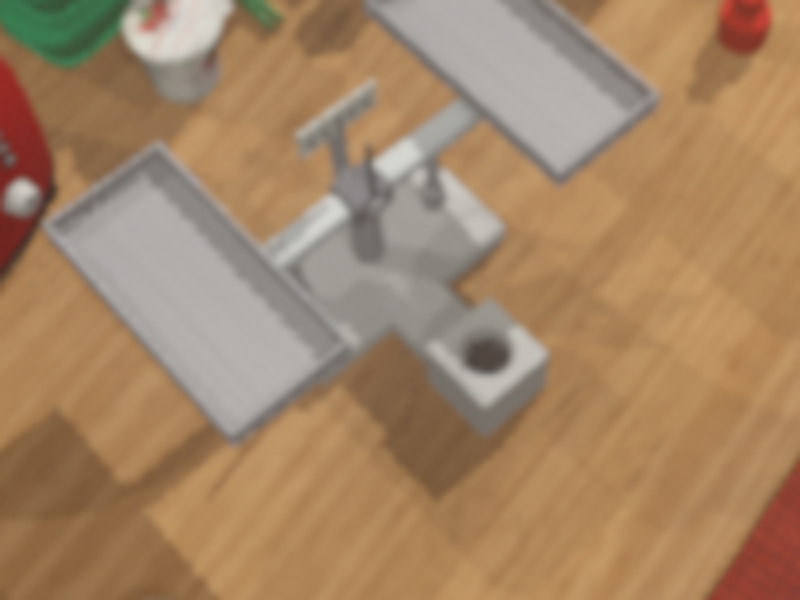

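Run:
```python
from h import *
s=cv2.imread("pics/side0.png");t=cv2.imread("pics/top0.png")
a=np.hstack([cv2.resize(s[310:390,170:300],None,fx=3,fy=3,interpolation=3),cv2.resize(t[210:290,110:240],None,fx=3,fy=3,interpolation=3)])
cv2.imwrite("pics/k0.png",a)
for z in(0.2,.4,.6,.8,1.,1.2):
    for p in((400,285),(412,242),(480,168)):
        P=at("top",p,z); print(p,np.round(P,2),np.round(proj("side",P)[0]))
```

```text
(400, 285) [ 0.32 -0.27  0.2 ] [397. 161.]
(412, 242) [ 0.42 -0.31  0.2 ] [370. 138.]
(480, 168) [ 0.59 -0.47  0.2 ] [347.  81.]
(400, 285) [ 0.32 -0.23  0.4 ] [411. 114.]
(412, 242) [ 0.4  -0.26  0.4 ] [383.  93.]
(480, 168) [ 0.54 -0.4   0.4 ] [358.  41.]
(400, 285) [ 0.31 -0.19  0.6 ] [431.  44.]
(412, 242) [ 0.38 -0.21  0.6 ] [402.  26.]
(480, 168) [ 0.49 -0.32  0.6 ] [375. -18.]
(400, 285) [ 0.31 -0.14  0.8 ] [461. -67.]
(412, 242) [ 0.36 -0.16  0.8 ] [431. -81.]
(480, 168) [ 0.45 -0.25  0.8 ] [ 400. -111.]
(400, 285) [ 0.3 -0.1  1. ] [ 497. -236.]
(412, 242) [ 0.34 -0.11  1.  ] [ 469. -243.]
(480, 168) [ 0.4  -0.17  1.  ] [ 435. -252.]
(400, 285) [ 0.3  -0.06  1.2 ] [ -69. 1116.]
(412, 242) [ 0.32 -0.06  1.2 ] [ 47. 862.]
(480, 168) [ 0.35 -0.09  1.2 ] [202. 438.]
```

View pics/k0.png

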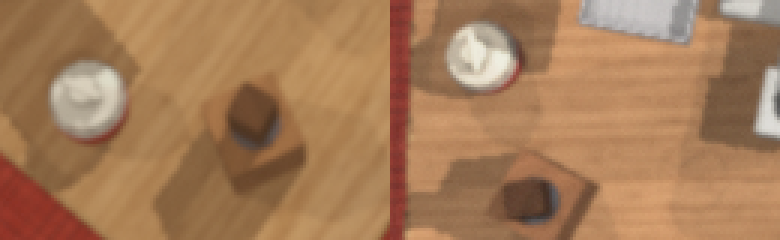

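Run:
```python
from h import *
s=cv2.imread("pics/side0.png");t=cv2.imread("pics/top0.png")
def g(im,x0,y0,w,h,k):
    o=cv2.resize(im[y0:y0+h,x0:x0+w],None,fx=k,fy=k,interpolation=cv2.INTER_CUBIC)
    for i in range(0,w,10): cv2.putText(o,str(x0+i),(i*k,10),0,.35,(0,255,0),1); cv2.line(o,(i*k,0),(i*k,h*k),(0,255,0) if 0 else (80,160,80),1)
    for i in range(0,h,10): cv2.putText(o,str(y0+i),(0,i*k+10),0,.35,(0,255,0),1); cv2.line(o,(0,i*k),(w*k,i*k),(80,160,80),1)
    return o
cv2.imwrite("pics/k1.png",np.hstack([g(s,230,330,50,50,8),g(t,135,252,50,50,8)]))
```

```text
(no output)
```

View pics/k1.png

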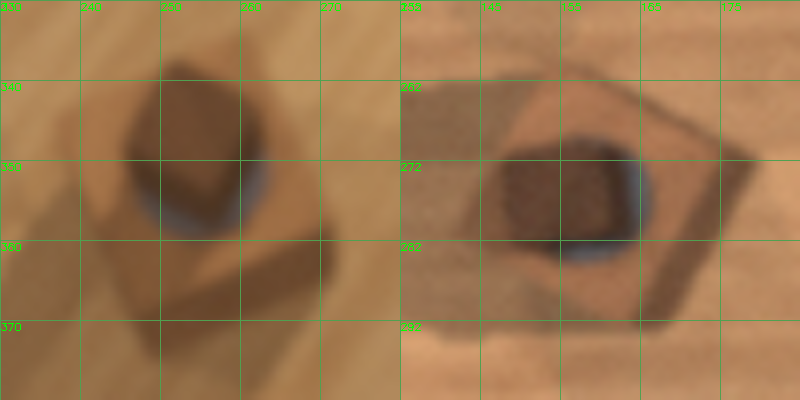

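```bash
cat > fitb.py <<'E'
from h import *
from scipy.optimize import least_squares
def T(p,L): 
    c,s=np.cos(p[2]),np.sin(p[2]); L=np.asarray(L,float)
    return np.c_[p[0]+c*L[:,0]-s*L[:,1],p[1]+s*L[:,0]+c*L[:,1],L[:,2]]
def sq(cx,cy,hx,hy,z): return [(cx+a*hx,cy+b*hy,z) for a,b in((1,1),(1,-1),(-1,-1),(-1,1))]
E
python3 - <<'E'
from fitb import *
def t4(l,o): return np.array(l)/4+o
obs={"top":(t4([(120,12),(260,38),(198,337),(52,308),(535,90),(675,118),(620,417),(477,390),(300,370),(390,382),(375,475),(285,458)],(160,140))-.5),
"side":np.vstack([t4([(157,145),(352,350),(235,440),(47,228)],(160,180)),[(275,162.5),(324.3,204.2),(300,225),(252,180)],t4([(487,300),(548,352),(487,405),(428,350)],(160,180))])-.4}
for hp in(.0,.002):
  L=np.array(sq(0,.13,.095+hp,.045+hp,.143)+sq(0,-.13,.095+hp,.045+hp,.143)+sq(-.12,0,.028,.028,.048))
  def assoc(p):
    r=[]
    W=T(p,L)
    for n in obs:
        q=proj(n,W)
        for u in obs[n]:
            d=q-u; r.append(d[np.argmin((d**2).sum(1))])
    return np.array(r)
  c=at("top",np.mean(obs["top"][:8],0),.143)
  for y0 in(-.2,0,.2):
    f=least_squares(lambda p:assoc(p).ravel(),[c[0],c[1],y0],loss="soft_l1")
    print(f.x,f.cost)
    if y0==0: print(np.round(assoc(f.x),1).tolist())
E
```

```text
[ 0.55249971  0.06400527 -0.20352624] 11.881649826897725
[ 0.55249971  0.06400527 -0.20352624] 11.881649826896503
[[-0.9, 0.1], [0.0, 0.2], [-0.5, 0.8], [-0.8, 1.2], [-0.7, -0.2], [0.6, -0.6], [0.7, 0.8], [-0.6, 0.6], [0.9, 0.6], [-0.2, 1.6], [-0.7, -0.2], [0.3, 0.0], [0.2, -0.8], [-0.1, -2.1], [-1.0, -0.4], [-1.4, -0.7], [0.3, -0.7], [0.8, -0.9], [0.0, -1.5], [-1.6, -0.7], [0.6, -0.6], [0.1, 0.6], [-0.6, 0.9], [-0.6, -0.0]]
[ 0.55249971  0.06400528 -0.20352623] 11.88164982690406
[ 0.55254044  0.06422842 -0.20293417] 23.67723061755127
[ 0.55254044  0.06422842 -0.20293416] 23.677230617555267
[[-1.7, -0.8], [0.8, -0.4], [0.1, 1.8], [-1.9, 1.9], [-1.4, -1.2], [1.4, -1.3], [1.3, 1.7], [-1.7, 1.3], [0.8, 0.6], [-0.3, 1.6], [-0.8, -0.2], [0.2, 0.0], [0.3, -1.6], [1.1, -2.0], [-1.2, 0.8], [-2.6, -0.7], [0.2, -1.5], [1.8, -0.9], [-0.1, -0.5], [-2.7, -0.7], [0.5, -0.6], [0.1, 0.6], [-0.6, 1.0], [-0.6, 0.0]]
[ 0.55254044  0.06422842 -0.20293418] 23.677230617551054
```

Run:
```python
from fitb import *
p=(0.5525,0.064,-.2035)
print("mouth model",T(p,[(-.12,0,.048)]), "top",at("top",(244.2,244.6),.048),"side",at("side",(281.3,267.9),.048), tri((281.3,267.9),(244.2,244.6)))
# stand top corners
obs={"top":np.array([(154.5,260),(174.5,271.3),(164.2,292)]),"side":np.array([(269.5,358.3),(247.5,370.5)])}
# dark band: right edges of top face
L=np.array(sq(0,0,.031,.031,.064))
for u in obs["top"]: print(at("top",u,.064))
for u in obs["side"]: print(at("side",u,.064))
```

```text
mouth model [[0.43497617 0.0882518  0.048     ]] top [0.43681298 0.08756067 0.048     ] side [0.43465845 0.08895265 0.048     ] (array([0.43653257, 0.08756462, 0.04388897]), np.float64(0.0010625342184518688))
[0.40036415 0.31195252 0.064     ]
[0.37114053 0.2613973  0.064     ]
[0.32031866 0.286147   0.064     ]
[0.32045824 0.29478132 0.064     ]
[0.34411667 0.3454044  0.064     ]
```

```bash
cat > ov.py <<'E'
from fitb import *
def circ(cx,cy,r,z,n=40): 
    a=np.linspace(0,2*np.pi,n); return np.c_[cx+r*np.cos(a),cy+r*np.sin(a),np.full(n,z)]
def panel(n,im,x0,y0,w,h,k,polys):
    o=cv2.resize(im[y0:y0+h,x0:x0+w],None,fx=k,fy=k,interpolation=cv2.INTER_CUBIC)
    for P,c in polys:
        q=(proj(n,P)+.5-[x0,y0])*k
        cv2.polylines(o,[np.round(q).astype(int)],False,c,1,cv2.LINE_AA)
    return o
def cl(l): return list(l)+[l[0]]
G=(0,255,0);R=(0,0,255);Y=(0,255,255);B=(255,100,0)
def standpolys(p,ky,kx=None):
    kp=(p[0],p[1],ky) if kx is None else (kx[0],kx[1],ky)
    return [(T(p,cl(sq(0,0,.031,.031,.064))),G),(T(p,cl(sq(0,0,.031,.031,0))),G),(circ(kp[0],kp[1],.02,.07),Y),(T(kp,cl(sq(0,0,.015,.015,.112))),R),(T(kp,cl(sq(0,0,.015,.015,.07))),R)]
E
python3 - <<'E'
from ov import *
s=cv2.imread("pics/side0.png");t=cv2.imread("pics/top0.png")
P=standpolys((.360,.299,-.5236),0.05)
cv2.imwrite("pics/k2.png",np.hstack([panel("side",s,230,330,50,50,8,P),panel("top",t,135,252,50,50,8,P)]))
E
```

```text
(no output)
```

View pics/k2.png

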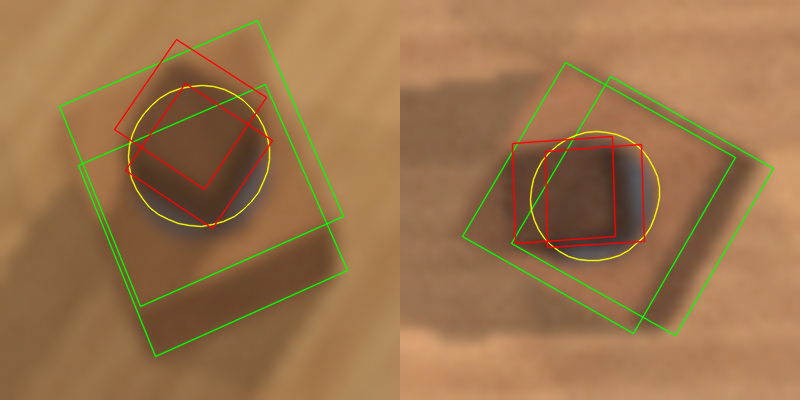

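Run:
```python
from ov import *
s=cv2.imread("pics/side0.png");t=cv2.imread("pics/top0.png")
P=standpolys((.358,.3015,-.50),0.03)
cv2.imwrite("pics/k3.png",np.hstack([panel("side",s,230,330,50,50,8,P),panel("top",t,135,252,50,50,8,P)]))
```

```text
(no output)
```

View pics/k3.png

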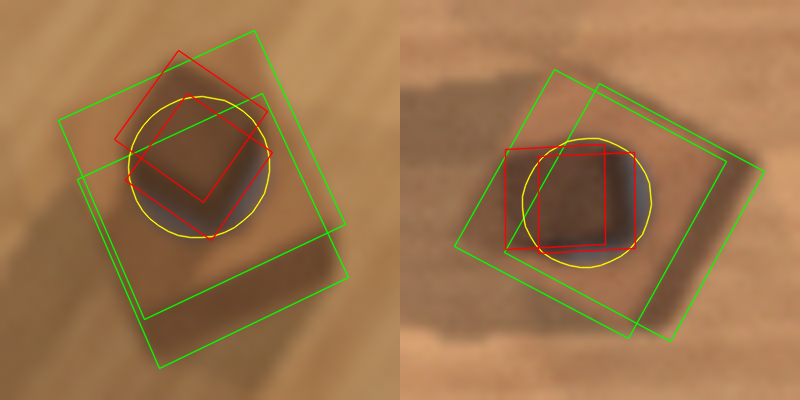

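Run:
```python
from ov import *
o=np.array
def s4(x,y): return o([230+x/4-.4,60+y/4-.4])
def t4(x,y): return o([330+x/4-.4,140+y/4-.4])
D={"large knob":(s4(388,294),t4(372,168),.066),"small knob":(s4(503,360),t4(368,340),.056),"med knob":(s4(594,516),t4(238,546),.062),
"spice lid":(s4(329,353),t4(210,182),.098),"jar lid":(s4(611,402),None,.066),"red":(s4(470,475),t4(200,397),.056),"mill":(s4(140,290),None,.135)}
for k,(a,b,z) in D.items():
    print(k,"side",np.round(at("side",a,z),4), None if b is None else ("top",np.round(at("top",b,z),4),"tri",np.round(tri(a,b)[0],4)))
print(at("side",(200,341),.06),at("top",(140,228.5),.06), at("top",(357,132),.135),at("side",(265,134),.135))
```

```text
large knob side [ 0.5848 -0.3684  0.066 ] ('top', array([ 0.59  , -0.3747,  0.066 ]), 'tri', array([ 0.5913, -0.3783,  0.0543]))
small knob side [ 0.4795 -0.3692  0.056 ] ('top', array([ 0.4795, -0.3681,  0.056 ]), 'tri', array([ 0.4792, -0.3678,  0.0576]))
med knob side [ 0.3495 -0.2716  0.062 ] ('top', array([ 0.3496, -0.2771,  0.062 ]), 'tri', array([ 0.3506, -0.2786,  0.0532]))
spice lid side [ 0.5744 -0.2633  0.098 ] ('top', array([ 0.5758, -0.2636,  0.098 ]), 'tri', array([ 0.5755, -0.264 ,  0.0969]))
jar lid side [ 0.3888 -0.3714  0.066 ] None
red side [ 0.4431 -0.2563  0.056 ] ('top', array([ 0.4447, -0.2587,  0.056 ]), 'tri', array([ 0.4448, -0.2597,  0.0514]))
mill side [ 0.705  -0.2057  0.135 ] None
[0.47530688 0.35744905 0.06      ] [0.48143792 0.3513348  0.06      ] [ 0.70387422 -0.20033364  0.135     ] [ 0.69943877 -0.20020005  0.135     ]
```

Call:
step_arm(motion=[[[0.015,-0.034,0,-0.14,1],[0.015,-0.034,0,-0.14,1],[0.015,-0.034,0,-0.14,1],[0.015,-0.034,0,-0.14,1],[0.015,-0.034,0,-0.14,1],[0.015,-0.034,0,-0.14,1],[0.015,-0.034,0,-0.14,1],[0.0125,-0.0357,0,-0.14,1]]])

```text
clock: 0.9
ee_pos: [0.3598, 0.3009, 0.2222]
tool_rot: [[0.047, -0.999, -0.0], [-0.999, -0.047, -0.0], [0.0, 0.0, -1.0]]
force: [0.8, 0.6, 0.0]
grip_width: 1.0
```

Call:
step_arm(motion=[[[0,0.001,-0.03,-0.017,1],[0,0,-0.04,0,1],[0,0,-0.04,0,1],[0,0,-0.022,0,1],[0,0,-0.01,0,1],[0,0,0,0,1],[0,0,0,0,0]]])

```text
clock: 1.6
ee_pos: [0.3601, 0.3043, 0.0814]
tool_rot: [[0.036, -0.999, 0.001], [-0.999, -0.036, 0.001], [-0.001, -0.001, -1.0]]
force: [-0.3, -0.3, 0.4]
grip_width: 0.964
```

Run:
```python
from h import *
s=capture("side");t=capture("top")
cv2.imwrite("pics/k4.png",np.hstack([cv2.resize(s[300:400,190:310],None,fx=3.3,fy=3.3,interpolation=3),cv2.resize(t[210:310,95:215],None,fx=3.3,fy=3.3,interpolation=3)]))
print(readout.sense())
```

```text
{'clock': 1.7, 'joints': array([ 1.04754583e+00,  2.88709089e-01, -5.50138916e-01,  3.13081680e-04,
       -7.28782394e-01, -1.01151756e+00]), 'joint_vel': array([ 0.00125197, -0.00412465, -0.00353746, -0.00093809,  0.00197025,
        0.00011982]), 'joint_torque': array([-1.24307099e-02, -2.83966058e+01,  1.33035386e+01,  3.00788373e+00,
       -4.79256269e-02, -1.03653116e-05]), 'ee_pos': array([0.36021037, 0.304484  , 0.08192709]), 'tool_rot': array([[ 0.03625582, -0.99934099,  0.00176262],
       [-0.99933923, -0.0362511 ,  0.00263815],
       [-0.00257252, -0.00185711, -0.99999497]]), 'force': array([0.09102948, 0.05432556, 0.97013141]), 'ft_torque': array([ 1.30671545e-01, -3.15901666e-02, -2.33550845e-05]), 'grip_width': 0.8926819686389739}
```

View pics/k4.png

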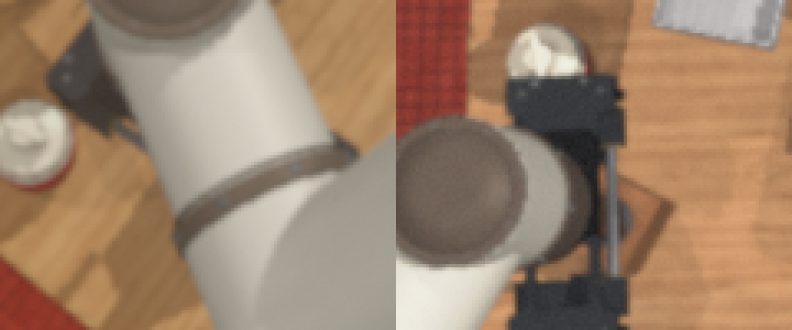

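Call:
step_arm(motion=[[[0,0,0,0,-0.5],[0,0,0,0,-1],[0,0,0,0,-1],[0,0,0,0,-1],[0,0,0,0,-1],[0,0,0,0,-1]]])

```text
clock: 2.3
ee_pos: [0.3595, 0.3035, 0.0805]
tool_rot: [[0.036, -0.999, -0.0], [-0.999, -0.036, -0.0], [0.0, 0.0, -1.0]]
force: [0.2, -0.8, 1.5]
grip_width: 0.357
```

Call:
step_arm(motion=[[[0,0,0,0,-1],[0,0,0,0,0],[0,0,0,0,0.5],[0,0,0,-0.14,0.5],[0,0,0,-0.14,0.5],[0,0,0,-0.14,0.5],[0,0,0,-0.14,0.5],[0,0,0,-0.14,0.5]]])

```text
clock: 3.1
ee_pos: [0.3596, 0.3035, 0.0805]
tool_rot: [[-0.621, -0.784, -0.0], [-0.784, 0.621, -0.0], [0.0, -0.0, -1.0]]
force: [1.1, 0.4, 0.4]
grip_width: 0.745
```

Call:
step_arm(motion=[[[0,0,0,-0.14,0.5],[0,0,0,-0.14,0.5],[0,0,0,-0.14,0.5],[0,0,0,-0.14,0.5],[0,0,0,-0.14,0.5],[0,0,0,-0.14,0.5],[0,0,0,-0.031,0.5],[0,0,0,0,0]]])

```text
clock: 3.9
ee_pos: [0.3596, 0.3035, 0.0805]
tool_rot: [[-0.999, -0.036, -0.0], [-0.036, 0.999, -0.0], [0.0, -0.0, -1.0]]
force: [0.1, 0.3, -0.5]
grip_width: 0.714
```

Call:
step_arm(motion=[[[0,0,0,0,-0.5],[0,0,0,0,-1],[0,0,0,0,-1],[0,0,0,0,-1],[0,0,0,0,-1],[0,0,0,0,-1]]])

```text
clock: 4.5
ee_pos: [0.3595, 0.3032, 0.0805]
tool_rot: [[-0.999, -0.036, -0.0], [-0.036, 0.999, -0.001], [0.0, -0.001, -1.0]]
force: [0.5, -1.4, 1.0]
grip_width: 0.349
```

Call:
step_arm(motion=[[[0,0,0,0,-1],[0,0,0.02,0,-1],[0,0,0.04,0,-1],[0,0,0.04,0,-1],[0,0,0.02,0,-1],[0,0,0,0,-1]]])

```text
clock: 5.1
ee_pos: [0.3607, 0.3052, 0.2036]
tool_rot: [[-0.999, -0.036, 0.004], [-0.036, 0.999, 0.007], [-0.005, 0.006, -1.0]]
force: [-0.7, -0.0, -1.7]
grip_width: 0.348
```

Run:
```python
from h import *
s=capture("side");t=capture("top")
cv2.imwrite("pics/a5.png",np.hstack([cv2.resize(s[250:350,190:310],None,fx=3.3,fy=3.3,interpolation=3),cv2.resize(t[210:310,95:215],None,fx=3.3,fy=3.3,interpolation=3)]))
q=[cv2.resize(i[b:b+20,a:a+20],None,fx=20,fy=20,interpolation=3) for i,a,b in((s,272,258),(t,235,236))]
q=np.hstack(q).astype(float); cv2.imwrite("pics/w5.png",np.clip(q*2.2,0,255).astype(np.uint8))
print(readout.sense()["force"],readout.sense()["joints"],readout.sense()["grip_width"])
```

```text
[ 0.89200542  0.47340098 -2.10786659] [ 1.04754177e+00  1.39469590e-01 -3.91519941e-01 -1.04962032e-03
 -1.04035157e+00 -2.58247597e+00] 0.3443770679160301
```

View pics/a5.png

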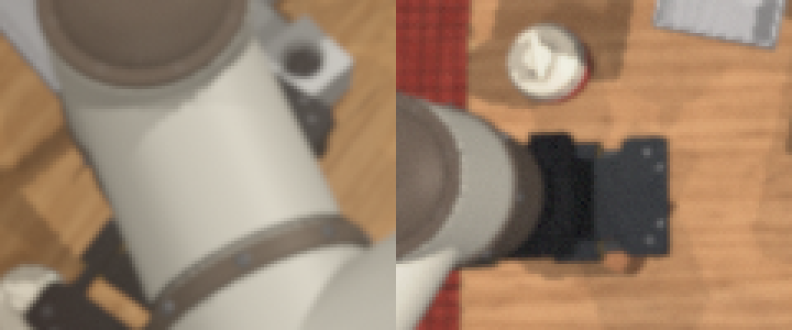

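View pics/w5.png

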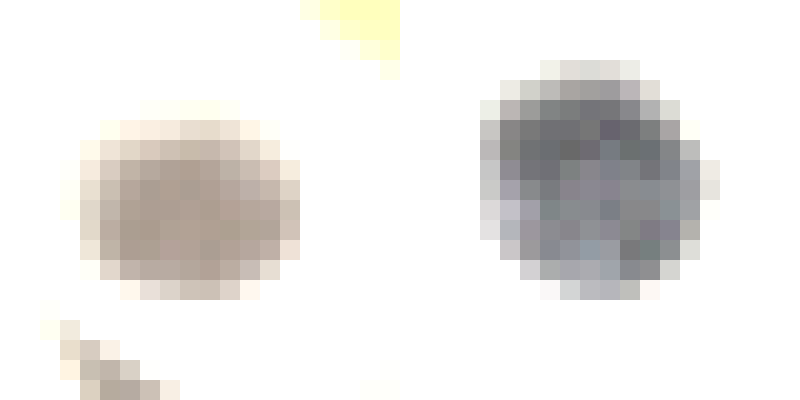

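Call:
step_arm(motion=[[[0.009,-0.027,0,-0.02,-1],[0.01,-0.027,0,-0.02,-1],[0.01,-0.027,0,-0.025,-1],[0.01,-0.027,0,0,-1],[0.01,-0.027,0,0,-1],[0.01,-0.027,0,0,-1],[0.01,-0.027,0,0,-1],[0.0075,-0.0265,0,0,-1]]])

```text
clock: 6.0
ee_pos: [0.4353, 0.0864, 0.1983]
tool_rot: [[-1.0, 0.03, -0.004], [0.03, 1.0, -0.002], [0.004, -0.002, -1.0]]
force: [0.4, -0.2, -1.7]
grip_width: 0.346
```

Call:
step_arm(motion=[[[0,0,-0.03,0,-1],[0,0,-0.03,0,-1],[0,0,0,0,-1],[0,0,0,0,-1]]])

```text
clock: 6.4
ee_pos: [0.4356, 0.0876, 0.1396]
tool_rot: [[-1.0, 0.029, -0.003], [0.029, 1.0, -0.002], [0.003, -0.002, -1.0]]
force: [0.3, 0.6, -0.6]
grip_width: 0.353
```

Run:
```python
from h import *
s=capture("side");t=capture("top")
cv2.imwrite("pics/a6.png",np.hstack([cv2.resize(s[220:320,230:350],None,fx=3.3,fy=3.3,interpolation=3),cv2.resize(t[190:290,185:305],None,fx=3.3,fy=3.3,interpolation=3)]))
r=readout.sense()
print(r["ee_pos"],r["force"],r["joints"],r["grip_width"],np.arctan2(r["tool_rot"][1,0],r["tool_rot"][0,0]))
```

```text
[0.43683736 0.08851909 0.1413654 ] [-0.45260425 -0.42188559 -1.05087949] [ 5.66964231e-01  1.63026005e-01 -5.32418036e-01  6.16704687e-04
 -8.73933647e-01 -2.16650028e+00] 0.3483271255766032 3.1132481181779825
```

View pics/a6.png

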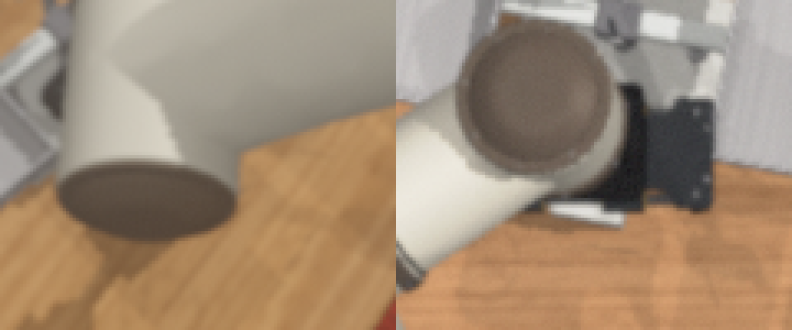

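Call:
step_arm(motion=[[[0,0,-0.015,0,-1],[0,0,-0.01,0,-1],[0,0,-0.003,0,-1],[0,0,-0.003,0,-1],[0,0,0,0,-1]]])

```text
clock: 7.0
ee_pos: [0.4362, 0.0881, 0.1097]
tool_rot: [[-1.0, 0.029, 0.0], [0.029, 1.0, -0.0], [-0.0, -0.0, -1.0]]
force: [1.3, 0.1, -0.3]
grip_width: 0.346
```

Call:
step_arm(motion=[[[0,0,-0.003,0,-1],[0,0,-0.003,0,-1],[0,0,0,0,-1]]])

```text
clock: 7.3
ee_pos: [0.4363, 0.0882, 0.1034]
tool_rot: [[-1.0, 0.029, 0.001], [0.029, 1.0, 0.0], [-0.001, 0.0, -1.0]]
force: [-0.4, 0.6, -2.5]
grip_width: 0.349
```

Call:
step_arm(motion=[[[0,0,-0.004,0,-1],[0,0,-0.004,0,-1],[0,0,-0.003,0,-1],[0,0,-0.002,0,-1],[0,0,0,0,-1]]])

```text
clock: 7.8
ee_pos: [0.4363, 0.0882, 0.0903]
tool_rot: [[-1.0, 0.029, 0.0], [0.029, 1.0, 0.0], [-0.0, 0.0, -1.0]]
force: [1.1, 1.4, -2.9]
grip_width: 0.355
```

Call:
step_arm(motion=[[[0,0,0,0.1,-1],[0,0,0,0.1,-1],[0,0,0,0.1,-1],[0,0,0,0.1,-1]]])

```text
clock: 8.2
ee_pos: [0.4362, 0.0881, 0.0904]
tool_rot: [[-0.931, -0.366, 0.0], [-0.366, 0.931, 0.0], [-0.0, 0.0, -1.0]]
force: [0.7, 1.5, -3.2]
grip_width: 0.347
```

Run:
```python
from h import *
r=readout.sense()
print(r["ee_pos"],r["force"],r["ft_torque"],r["joints"],r["grip_width"],np.arctan2(r["tool_rot"][1,0],r["tool_rot"][0,0]))
```

```text
[0.43615043 0.08807387 0.09037501] [ 0.7330102   1.46045782 -3.18459069] [ 0.35702445 -0.52944453 -0.12910198] [ 5.66454788e-01  2.36550541e-01 -5.99232483e-01 -2.92086671e-04
 -7.34739194e-01 -1.76278873e+00] 0.3469019025264548 -2.7673469982703494
```

Call:
step_arm(motion=[[[0,0,0,0.14,-1],[0,0,0,0.14,-1],[0,0,0,0.14,-1],[0,0,0,0.14,-1],[0,0,0,0.14,-1],[0,0,0,0.14,-1],[0,0,0,0.14,-1],[0,0,0,0.14,-1]]])

```text
clock: 9.0
ee_pos: [0.4366, 0.0878, 0.0904]
tool_rot: [[-0.075, -0.997, 0.001], [-0.997, 0.075, -0.0], [-0.0, -0.001, -1.0]]
force: [3.3, -1.1, -4.6]
grip_width: 0.349
```

Call:
step_arm(motion=[[[0,0,0,0.14,-1],[0,0,0,0.14,-1],[0,0,0,0.14,-1],[0,0,0,0.14,-1],[0,0,0,0.14,-1],[0,0,0,0.14,-1],[0,0,0,0.14,-1],[0,0,0,0.14,-1]]])

```text
clock: 9.8
ee_pos: [0.437, 0.0884, 0.0904]
tool_rot: [[0.865, -0.502, 0.002], [-0.502, -0.865, 0.001], [0.001, -0.002, -1.0]]
force: [3.5, 0.1, -4.8]
grip_width: 0.349
```

Call:
step_arm(motion=[[[0,0,0,0.14,-1],[0,0,0,0.14,-1],[0,0,0,0.14,-1],[0,0,0,0.14,-1],[0,0,0,0.14,-1],[0,0,0,0.14,-1],[0,0,0,0.14,-1],[0,0,0,0.14,-1]]])

```text
clock: 10.6
ee_pos: [0.4367, 0.0885, 0.0904]
tool_rot: [[0.829, 0.56, 0.001], [0.56, -0.829, 0.001], [0.002, -0.0, -1.0]]
force: [2.0, 2.1, -4.5]
grip_width: 0.351
```

Run:
```python
from h import *
r=readout.sense()
print(r["ee_pos"],r["force"],r["ft_torque"],r["joints"],r["grip_width"],np.arctan2(r["tool_rot"][1,0],r["tool_rot"][0,0]))
```

```text
[0.43667054 0.0885083  0.09044491] [ 2.02952253  2.14778111 -4.50193208] [ 0.51550364 -0.62293721 -0.10869797] [ 5.66598147e-01  2.36712088e-01 -5.98698378e-01 -4.28038468e-04
 -7.33610972e-01  1.59882049e+00] 0.3508145065553366 0.5943044271172424
```

Call:
step_arm(motion=[[[0,0,0,0.14,-1],[0,0,0,0.14,-1],[0,0,0,0.14,-1],[0,0,0,0.14,-1],[0,0,0,0.14,-1],[0,0,0,0.14,-1],[0,0,0,0,-1],[0,0,0,0,-1]]])

```text
clock: 11.4
ee_pos: [0.4364, 0.0882, 0.0905]
tool_rot: [[0.144, 0.99, 0.001], [0.99, -0.144, 0.0], [0.001, 0.001, -1.0]]
force: [2.3, 2.0, -4.6]
grip_width: 0.347
```

Run:
```python
from h import *
r=readout.sense()
print(r["ee_pos"],r["force"],r["ft_torque"],r["joints"],r["grip_width"],np.arctan2(r["tool_rot"][1,0],r["tool_rot"][0,0]))
```

```text
[0.43641189 0.08822323 0.09046033] [ 2.29717069  1.99075139 -4.6481222 ] [ 0.41273855 -0.84069695  0.01892776] [ 5.66564523e-01  2.36549167e-01 -5.99043669e-01 -6.40813816e-07
 -7.34309585e-01  2.43070461e+00] 0.3468531021538134 1.4264725293027294
```

Call:
step_arm(motion=[[[0,0,0.01,-0.03,-1],[0,0,0.02,0,-1],[0,0,0.03,0,-1],[0,0,0.03,0,-1],[0,0,0.025,0,-1],[0,0,0,0,-1]]])

```text
clock: 12.0
ee_pos: [0.4374, 0.0883, 0.2089]
tool_rot: [[0.172, 0.985, 0.006], [0.985, -0.172, 0.002], [0.003, 0.005, -1.0]]
force: [0.2, 0.4, 0.2]
grip_width: 0.346
```

Call:
step_arm(motion=[[[-0.0096,0.0268,0,0,-1],[-0.0096,0.0268,0,0,-1],[-0.0096,0.0268,0,0,-1],[-0.0096,0.0268,0,0,-1],[-0.0096,0.0268,0,0,-1],[-0.0096,0.0268,0,0,-1],[-0.0096,0.0268,0,0,-1],[-0.0094,0.0267,0,0,-1]]])

```text
clock: 12.8
ee_pos: [0.358, 0.302, 0.2041]
tool_rot: [[0.173, 0.985, -0.002], [0.985, -0.173, -0.003], [-0.004, -0.002, -1.0]]
force: [-0.4, -0.6, -1.6]
grip_width: 0.343
```

Call:
step_arm(motion=[[[0,0,0,0,-1],[0,0,-0.02,0,-1],[0,0,-0.02,0,-1],[0,0,-0.015,0,-1],[0,0,0,0,-1]]])

```text
clock: 13.3
ee_pos: [0.3579, 0.2993, 0.1476]
tool_rot: [[0.173, 0.985, -0.005], [0.985, -0.173, -0.007], [-0.008, -0.004, -1.0]]
force: [-0.3, -0.2, -0.9]
grip_width: 0.341
```

Call:
step_arm(motion=[[[0,0,0,0,-1],[0,0,0,0,-1]]])

```text
clock: 13.5
ee_pos: [0.3599, 0.3023, 0.1512]
tool_rot: [[0.171, 0.985, 0.001], [0.985, -0.171, 0.001], [0.001, 0.001, -1.0]]
force: [0.4, -0.7, -1.6]
grip_width: 0.346
```

Call:
step_arm(motion=[[[0,0,-0.01,0,-1],[0,0,-0.01,0,-1],[0,0,-0.01,0,-1],[0,0,0,0,-1]]])

```text
clock: 13.9
ee_pos: [0.3586, 0.3011, 0.1187]
tool_rot: [[0.171, 0.985, -0.002], [0.985, -0.171, -0.003], [-0.004, -0.002, -1.0]]
force: [0.9, 0.1, -0.5]
grip_width: 0.341
```

Call:
step_arm(motion=[[[0,0,-0.015,0,-1],[0,0,-0.015,0,-1],[0,0,-0.007,0,-1],[0,0,0,0,-1],[0,0,0,0,-1]]])

```text
clock: 14.4
ee_pos: [0.3598, 0.3026, 0.0839]
tool_rot: [[0.17, 0.985, 0.001], [0.985, -0.17, 0.0], [0.0, 0.0, -1.0]]
force: [-0.1, -0.3, -1.2]
grip_width: 0.344
```

Tip is in the hole without any force; seat the last few millimetres and release.

Call:
step_arm(motion=[[[0,0,-0.002,0,-1],[0,0,-0.001,0,-1],[0,0,0,0,-1],[0,0,0,0,-0.2],[0,0,0,0,0.2],[0,0,0,0,0.5],[0,0,0,0,0.5]]])

```text
clock: 15.1
ee_pos: [0.3596, 0.3024, 0.0807]
tool_rot: [[0.171, 0.985, 0.0], [0.985, -0.171, 0.0], [0.0, 0.0, -1.0]]
force: [0.6, -0.9, -0.3]
grip_width: 0.585
```

Call:
step_arm(motion=[[[0,0,0.02,0,0.5],[0,0,0.04,0,0.5],[0,0,0.05,0,0.5],[0,0,0.05,0,0.5],[0,0,0,0,0.5]]])

```text
clock: 15.6
ee_pos: [0.3623, 0.3055, 0.2482]
tool_rot: [[0.169, 0.985, 0.011], [0.985, -0.17, 0.013], [0.014, 0.008, -1.0]]
force: [1.0, -0.2, -0.1]
grip_width: 0.749
```

Call:
step_arm(motion=[[[0.01,-0.035,0.01,-0.09,1],[0.0134,-0.0354,0.01,-0.09,1],[0.0134,-0.0354,0,-0.09,1],[0.0134,-0.0354,0,-0.09,1],[0.0134,-0.0354,0,-0.09,1],[0.0134,-0.0354,0,-0.09,1],[0.0134,-0.0354,0,-0.09,1],[0.0134,-0.0354,0,-0.09,1]]])

```text
clock: 16.4
ee_pos: [0.4634, 0.018, 0.2602]
tool_rot: [[0.78, 0.625, -0.0], [0.625, -0.78, 0.0], [-0.0, -0.0, -1.0]]
force: [0.8, 0.7, 0.1]
grip_width: 0.999
```

Run:
```python
from ov import *
s=capture("side");t=capture("top")
cv2.imwrite("pics/s7.png",s);cv2.imwrite("pics/t7.png",t)
P=standpolys((.360,.3015,-.51),-.17)
cv2.imwrite("pics/k7.png",np.hstack([panel("side",s,230,330,50,50,8,P),panel("top",t,135,252,50,50,8,P)]))
cv2.imwrite("pics/st7.png",np.hstack([cv2.resize(s,(400,300)),cv2.resize(t,(400,300))]))
print(readout.sense()["ee_pos"])
```

```text
[0.46382398 0.01636735 0.25981754]
```

View pics/k7.png

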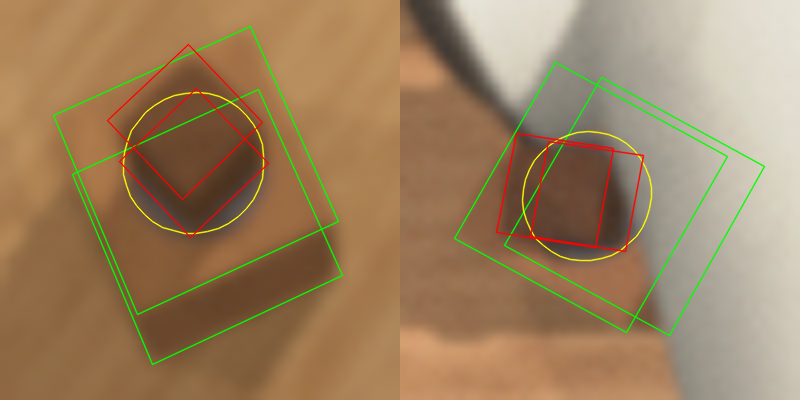

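View pics/t7.png

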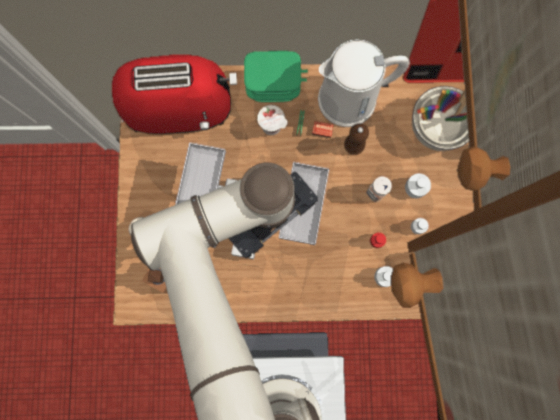

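View pics/s7.png

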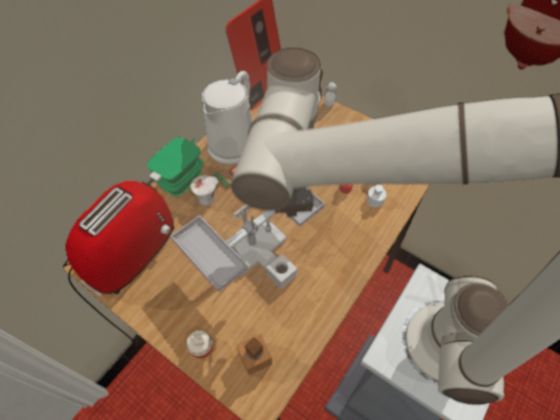

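Call:
step_arm(motion=[[[0.014,-0.035,0,-0.085,1],[0.014,-0.035,0,-0.085,1],[0.014,-0.035,0,-0.085,1],[0.014,-0.035,0,-0.085,1],[0.014,-0.035,0,-0.085,1],[0.014,-0.035,0,-0.085,1],[0.014,-0.035,0,-0.085,1],[0.014,-0.035,0,-0.08,1]]])

```text
clock: 17.3
ee_pos: [0.5758, -0.2612, 0.2599]
tool_rot: [[1.0, 0.002, -0.001], [0.002, -1.0, 0.0], [-0.001, -0.0, -1.0]]
force: [0.6, 0.8, -0.1]
grip_width: 0.998
```

Run:
```python
from ov import *
s=capture("side");t=capture("top")
cv2.imwrite("pics/s8.png",s);cv2.imwrite("pics/t8.png",t)
r=readout.sense()
print(r["ee_pos"],r["force"],r["joints"])
```

```text
[ 0.57609905 -0.26326281  0.25840507] [-0.75066952  0.42410057 -0.84643736] [-1.73378152e-01  3.79453662e-01  8.96885813e-02  4.51117731e-04
 -1.28300501e+00  1.74407081e+00]
```

View pics/t8.png

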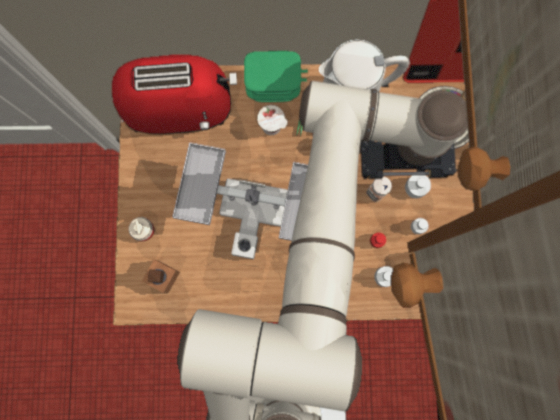

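View pics/s8.png

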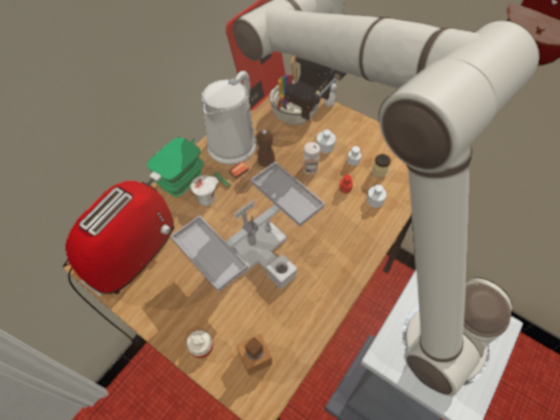

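Call:
step_arm(motion=[[[0,0,-0.04,0,1],[0,0,-0.04,0,1],[0,0,-0.04,0,1],[0,0,-0.04,0,1],[0,0,-0.03,0,1],[0,0,-0.02,0,1],[0,0,-0.004,0,1],[0,0,0,0,0]]])

```text
clock: 18.2
ee_pos: [0.5751, -0.2597, 0.0462]
tool_rot: [[1.0, 0.006, -0.001], [0.006, -1.0, 0.0], [-0.001, -0.0, -1.0]]
force: [1.0, 0.1, 0.5]
grip_width: 0.963
```

Call:
step_arm(motion=[[[0,0,0,0,-0.2],[0,0,0,0,-0.5],[0,0,0,0,-0.7],[0,0,0,0,-0.7],[0,0,0,0,-0.7]]])

```text
clock: 18.7
ee_pos: [0.5758, -0.2609, 0.0475]
tool_rot: [[1.0, 0.004, 0.002], [0.004, -1.0, -0.001], [0.002, 0.001, -1.0]]
force: [-0.2, -0.7, 2.7]
grip_width: 0.607
```

Call:
step_arm(motion=[[[0,0,0,0,-1],[0,0,0,0,-1],[0,0,0,0,-1],[0,0,0,0,-1]]])

```text
clock: 19.1
ee_pos: [0.5759, -0.2609, 0.0475]
tool_rot: [[1.0, 0.005, 0.001], [0.005, -1.0, -0.001], [0.001, 0.001, -1.0]]
force: [-0.9, -1.9, 6.4]
grip_width: 0.609
```

Call:
step_arm(motion=[[[0,0,0.01,0,-1],[0,0,0.03,0,-1],[0,0,0,0,-1],[0,0,0,0,-1],[0,0,0,0,-1]]])

```text
clock: 19.6
ee_pos: [0.5743, -0.26, 0.0853]
tool_rot: [[1.0, 0.004, -0.002], [0.004, -1.0, 0.001], [-0.002, -0.001, -1.0]]
force: [-0.1, -0.2, -1.5]
grip_width: 0.608
```

Run:
```python
from ov import *
f=[]
for i in range(6):
    im=capture("side"); r=readout.sense(); f.append(r["force"])
print(np.round(f,1)); cv2.imwrite("pics/s9.png",im); print(r["grip_width"],r["ee_pos"])
```

```text
[[-0.3  0.1 -0.9]
 [ 0.1 -0.3 -1. ]
 [ 0.6 -0.3 -1.8]
 [ 0.1  0.6 -1.1]
 [-0.1  0.4 -1.3]
 [ 0.3  0.3 -1. ]]
0.6068633993829136 [ 0.57499492 -0.26044185  0.08590331]
```

View pics/s9.png

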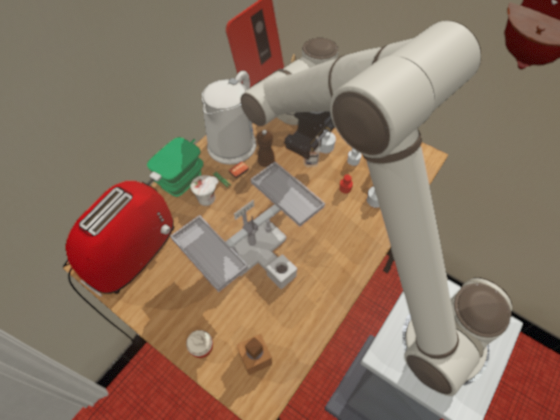

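Run:
```python
from ov import *
s=cv2.imread("pics/s9.png"); t=capture("top")
cv2.imwrite("pics/c9.png",np.hstack([cv2.resize(s[100:190,260:350],None,fx=4.4,fy=4.4,interpolation=3),cv2.resize(t[130:220,340:430],None,fx=4.4,fy=4.4,interpolation=3)]))
```

```text
(no output)
```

View pics/c9.png

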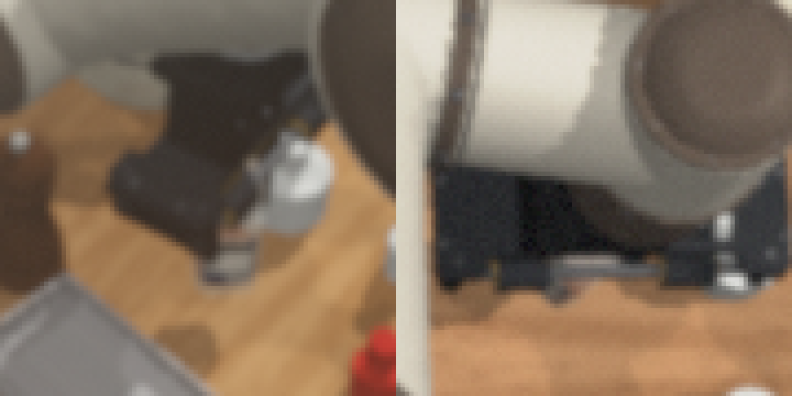

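Call:
step_arm(motion=[[[0,0,-0.02,0,-1],[0,0,-0.015,0,-1],[0,0,-0.004,0,-1],[0,0,0,0,-1],[0,0,0,0,-0.3],[0,0,0,0,0.2],[0,0,0,0,0.6],[0,0,0,0,1]]])

```text
clock: 20.75
ee_pos: [0.5755, -0.2606, 0.0478]
tool_rot: [[1.0, 0.004, 0.001], [0.004, -1.0, -0.0], [0.001, 0.0, -1.0]]
force: [0.5, -0.9, 0.0]
grip_width: 0.713
```

Call:
step_arm(motion=[[[0,0,0,0,1],[0,0,0.03,0,1],[0,0,0.05,0,1],[0,0,0.05,0,1],[-0.05,0,0.05,0,1],[-0.05,0.02,0,0,1],[-0.05,0.04,0,0,1],[-0.05,0.04,0,0,1]]])

```text
clock: 21.55
ee_pos: [0.4137, -0.179, 0.2131]
tool_rot: [[1.0, 0.003, 0.001], [0.003, -1.0, 0.0], [0.001, -0.0, -1.0]]
force: [-0.1, 1.5, 1.3]
grip_width: 0.995
```

```bash
cat > look.py <<'E'
from ov import *
import sys
def cylp(x,y,r,z0,z1,c=G): return [(circ(x,y,r,z0),c),(circ(x,y,r,z1),c)]
OBJ={"spice":(.5752,-.2635),"large":(.588,-.3725),"small":(.4795,-.3687),"med":(.3496,-.2745),"jar":(.389,-.3715)}
def polys(o=OBJ):
    P=[]
    if "spice" in o: P+=cylp(*o["spice"],.0235,0,.098)
    if "jar" in o: P+=cylp(*o["jar"],.0245,0,.066,Y)
    if "large" in o: P+=cylp(*o["large"],.03,0,.04,B)+[(circ(*o["large"],.012,.066),B)]
    if "med" in o: P+=cylp(*o["med"],.026,0,.036,B)+[(circ(*o["med"],.012,.062),B)]
    if "small" in o: P+=cylp(*o["small"],.02,0,.03,B)+[(circ(*o["small"],.012,.056),B)]
    return P
E
python3 - <<'E'
from look import *
s=capture("side");t=capture("top"); cv2.imwrite("pics/s10.png",s);cv2.imwrite("pics/t10.png",t)
P=polys()
cv2.imwrite("pics/c10.png",np.hstack([panel("side",s,295,115,110,100,3.6 if 0 else 4,P)[:400,:400],panel("top",t,360,165,100,100,4,P)]))
print(readout.sense()["ee_pos"])
E
```

```text
[ 0.40932574 -0.17729248  0.21269984]
```

View pics/c10.png

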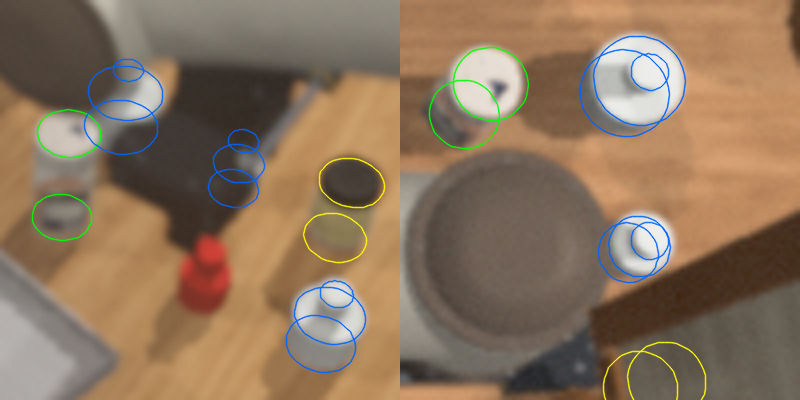

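Call:
step_arm(motion=[[[0.05,-0.02,0,0,1],[0.05,-0.02,0,0,1],[0.05,-0.02,0,0,1],[0.016,-0.023,0,0,1],[0,0,-0.03,0,1],[0,0,-0.04,0,1],[0,0,-0.04,0,1],[0,0,0,0,1]]])

```text
clock: 22.45
ee_pos: [0.5665, -0.2572, 0.0968]
tool_rot: [[1.0, 0.003, -0.012], [0.003, -1.0, 0.004], [-0.012, -0.004, -1.0]]
force: [-0.6, -0.7, -0.4]
grip_width: 0.998
```

Call:
step_arm(motion=[[[0,0,0,0,1]]])

```text
clock: 22.55
ee_pos: [0.5712, -0.2586, 0.1034]
tool_rot: [[1.0, 0.005, -0.0], [0.005, -1.0, -0.001], [-0.0, 0.001, -1.0]]
force: [-0.2, 0.3, 0.7]
grip_width: 1.006
```

Call:
step_arm(motion=[[[0.004,-0.002,-0.02,0,1],[0,0,-0.03,0,1],[0,0,-0.02,0,1],[0,0,-0.004,0,1],[0,0,0,0,1]]])

```text
clock: 23.05
ee_pos: [0.5762, -0.2606, 0.0309]
tool_rot: [[1.0, 0.005, 0.003], [0.005, -1.0, -0.001], [0.003, 0.001, -1.0]]
force: [0.6, -0.7, -0.4]
grip_width: 0.997
```

Call:
step_arm(motion=[[[0,0,0,0,0.3],[0,0,0,0,0],[0,0,0,0,-1],[0,0,0,0,-1],[0,0,0,0,-1],[0,0,0,0,-1],[0,0,0,0,-1]]])

```text
clock: 23.75
ee_pos: [0.5748, -0.2603, 0.0292]
tool_rot: [[1.0, 0.004, 0.0], [0.004, -1.0, -0.0], [0.0, 0.0, -1.0]]
force: [-0.8, 0.2, 2.1]
grip_width: 0.611
```

Call:
step_arm(motion=[[[0,0,0.01,0,-1],[0,0,0.03,0,-1],[0,0,0.04,0,-1],[0,0,0.04,0,-1],[0,0,0.05,0,-1],[0,0,0.05,0,-1],[0,0,0,0,-1],[0,0,0,0,-1]]])

```text
clock: 24.55
ee_pos: [0.5749, -0.26, 0.2508]
tool_rot: [[1.0, 0.004, 0.004], [0.004, -1.0, 0.0], [0.004, -0.0, -1.0]]
force: [0.1, 0.9, -2.4]
grip_width: 0.609
```

Run:
```python
from ov import *
f=[]
for i in range(8):
    im=capture("side" if i%2 else "top"); cv2.imwrite(f"pics/x11_{i%2}.png",im); r=readout.sense(); f.append(r["force"])
print(np.round(np.mean(f,0),2)); print(r["grip_width"],r["ee_pos"])
s=cv2.imread("pics/x11_1.png");t=cv2.imread("pics/x11_0.png")
cv2.imwrite("pics/c11.png",np.hstack([cv2.resize(s[70:190,260:380],None,fx=3.3,fy=3.3,interpolation=3),cv2.resize(t[110:230,340:460],None,fx=3.3,fy=3.3,interpolation=3)]))
```

```text
[ 0.35 -0.09 -1.19]
0.6061302022822331 [ 0.57442252 -0.26013184  0.24780666]
```

View pics/c11.png

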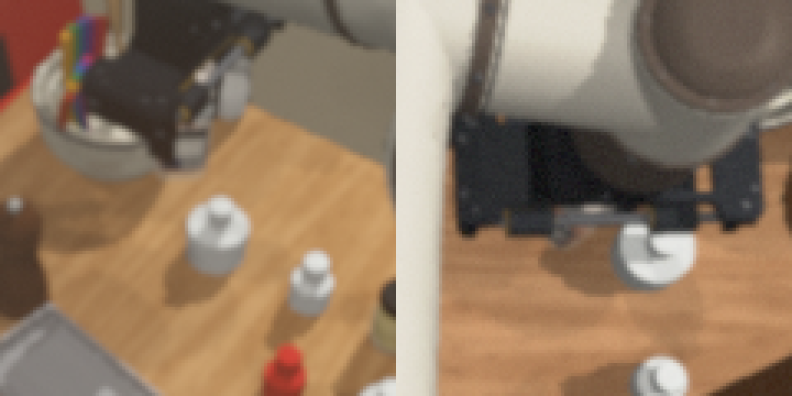

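Run:
```python
from ov import *
for z in(.0,.1,.2):
    print(z,[np.round(at("top",p,z)[:2],3) for p in((200,131),(230,100),(320,75),(345,120))])
for u in((225,88),(240,80)): print([np.round(at("side",u,z),2) for z in (.2,.25)])
```

```text
0.0 [array([0.756, 0.21 ]), array([0.844, 0.128]), array([ 0.913, -0.124]), array([ 0.781, -0.189])]
0.1 [array([0.724, 0.195]), array([0.806, 0.118]), array([ 0.87 , -0.115]), array([ 0.747, -0.176])]
0.2 [array([0.692, 0.18 ]), array([0.767, 0.109]), array([ 0.827, -0.107]), array([ 0.713, -0.163])]
[array([ 0.87, -0.23,  0.2 ]), array([ 0.83, -0.19,  0.25])]
[array([ 0.86, -0.29,  0.2 ]), array([ 0.82, -0.24,  0.25])]
```

Call:
step_arm(motion=[[[0.0024,0.03,0,-0.035,-1],[0.0024,0.0376,0,-0.035,-1],[0.0024,0.0376,0,-0.035,-1],[0.0024,0.0376,0,-0.035,-1],[0.0024,0.0376,0,-0.035,-1],[0.0024,0.0376,0,-0.035,-1],[0.0024,0.0376,0,0,-1],[0.0024,0.0376,0,0,-1]]])

```text
clock: 25.75
ee_pos: [0.5938, 0.0345, 0.2487]
tool_rot: [[0.979, -0.204, -0.0], [-0.204, -0.979, -0.0], [-0.0, 0.0, -1.0]]
force: [0.8, -0.1, -0.2]
grip_width: 0.608
```

Call:
step_arm(motion=[[[0.0024,0.0376,0,0,-1],[0.0024,0.0376,0,0,-1],[0.0024,0.0376,0,0,-1],[0.0024,0.0404,0,0,-1],[0,0,0,0,-1],[0,0,0,0,-1]]])

```text
clock: 26.35
ee_pos: [0.6032, 0.187, 0.2481]
tool_rot: [[0.979, -0.203, -0.001], [-0.203, -0.979, -0.001], [-0.001, 0.001, -1.0]]
force: [0.1, -0.6, -0.4]
grip_width: 0.61
```

Call:
step_arm(motion=[[[0,-0.0005,-0.03,0,-1],[0,0,-0.03,0,-1],[0,0,-0.02,0,-1],[0,0,-0.004,0,-1],[0,0,0,0,-1],[0,0,0,0,-1]]])

```text
clock: 26.95
ee_pos: [0.6045, 0.1854, 0.1665]
tool_rot: [[0.979, -0.205, 0.003], [-0.205, -0.979, 0.001], [0.002, -0.001, -1.0]]
force: [0.3, 0.8, -1.0]
grip_width: 0.606
```

Call:
step_arm(motion=[[[0,0,-0.003,0,-1],[0,0,-0.003,0,-1],[0,0,0,0,-1],[0,0,0,0,-1]]])

```text
clock: 27.35
ee_pos: [0.6035, 0.1858, 0.159]
tool_rot: [[0.979, -0.204, 0.0], [-0.204, -0.979, 0.0], [0.0, -0.0, -1.0]]
force: [-0.9, -0.3, -1.2]
grip_width: 0.609
```

Call:
step_arm(motion=[[[0,0,-0.002,0,-1],[0,0,-0.002,0,-1],[0,0,-0.002,0,-1],[0,0,0,0,-1],[0,0,0,0,-1]]])

```text
clock: 27.85
ee_pos: [0.6036, 0.1858, 0.1529]
tool_rot: [[0.979, -0.204, 0.0], [-0.204, -0.979, 0.0], [0.0, -0.0, -1.0]]
force: [-0.1, 0.5, -0.1]
grip_width: 0.613
```

```bash
cat > ff.py <<'E'
from h import *
f=[]
for i in range(8):
    im=capture("side" if i%2 else "top"); cv2.imwrite(f"pics/ff_{i%2}.png",im); r=readout.sense(); f.append(r["force"])
print(np.round(np.mean(f,0),2),r["grip_width"],r["ee_pos"],r["clock"],np.arctan2(r["tool_rot"][1,0],r["tool_rot"][0,0]))
E
python3 ff.py
python3 - <<'E'
from ov import *
s=cv2.imread("pics/ff_1.png");t=cv2.imread("pics/ff_0.png")
cv2.imwrite("pics/c12.png",np.hstack([cv2.resize(s[160:300,160:340],None,fx=2.2,fy=2.2,interpolation=3),cv2.resize(t[120:260,160:340],None,fx=2.2,fy=2.2,interpolation=3)]))
E
```

```text
[0.28 0.52 0.12] 0.6055844470614685 [0.60353265 0.18575667 0.15296946] 28.25 -0.20573046015144922
```

View pics/c12.png

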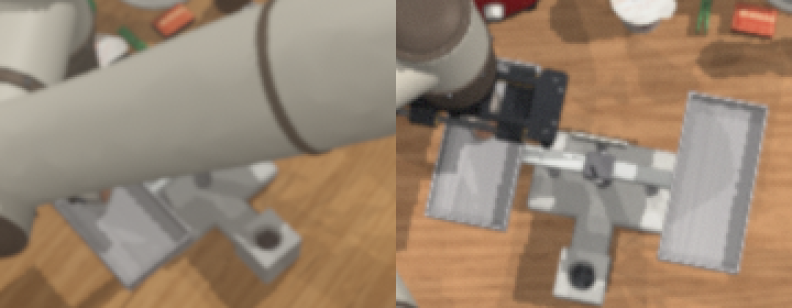

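Call:
step_arm(motion=[[[0,0,0,0,-0.3],[0,0,0,0,0.3],[0,0,0,0,0.7],[0,0,0,0,1],[0,0,0,0,1],[0,0,0.03,0,1],[0,0,0.05,0,1],[0,0,0.04,0,1]]])

```text
clock: 29.05
ee_pos: [0.6037, 0.1855, 0.2752]
tool_rot: [[0.979, -0.204, 0.001], [-0.204, -0.979, -0.0], [0.001, 0.0, -1.0]]
force: [1.1, 0.6, 0.4]
grip_width: 0.988
```

Call:
step_arm(motion=[[[-0.02,-0.045,0.02,0,1],[-0.02,-0.045,0,0,1],[-0.02,-0.045,0,0,1],[-0.02,-0.045,0,0,1],[-0.02,-0.045,0,0,1],[-0.02,-0.045,0,0,1],[-0.02,-0.045,0,0,1]]])

```text
clock: 29.75
ee_pos: [0.4634, -0.1281, 0.2921]
tool_rot: [[0.979, -0.204, 0.001], [-0.204, -0.979, -0.0], [0.001, -0.0, -1.0]]
force: [0.4, -0.4, 0.1]
grip_width: 0.995
```

```bash
python3 ff.py
python3 - <<'E'
from look import *
s=cv2.imread("pics/ff_1.png");t=cv2.imread("pics/ff_0.png")
p=(0.5525,0.064,-.2035)
P=[(T(p,cl(sq(0,.13,.095,.045,.143))),G),(T(p,cl(sq(0,-.13,.095,.045,.143))),G)]
cv2.imwrite("pics/c13.png",np.hstack([panel("side",s,160,150,160,160,2.5 if 0 else 3,P)[:,:400],panel("top",t,160,120,160,160,3,P)[:,:400]]))
cv2.imwrite("pics/c13b.png",np.hstack([panel("side",s,295,115,110,100,4,polys())[:,:400],panel("top",t,360,165,100,100,4,polys())]))
E
```

```text
[-0.2   0.    0.03] 0.9991020723366467 [ 0.46522223 -0.12564582  0.29159199] 30.15 -0.2040636671786732
```

View pics/c13.png

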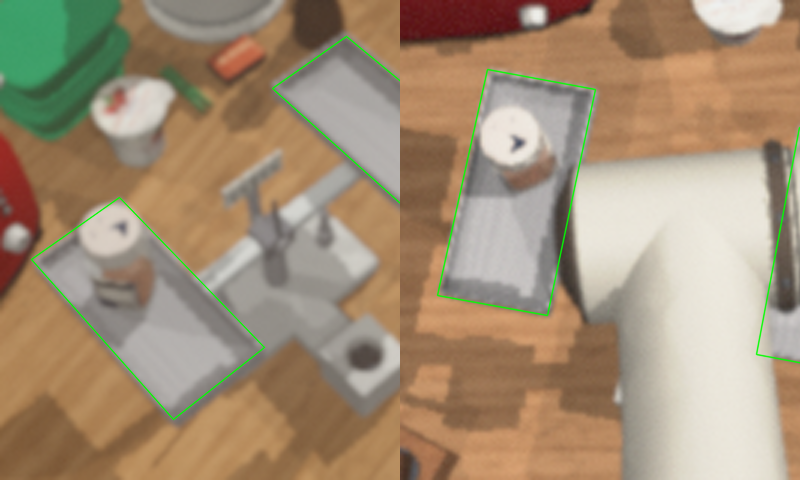

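View pics/c13b.png

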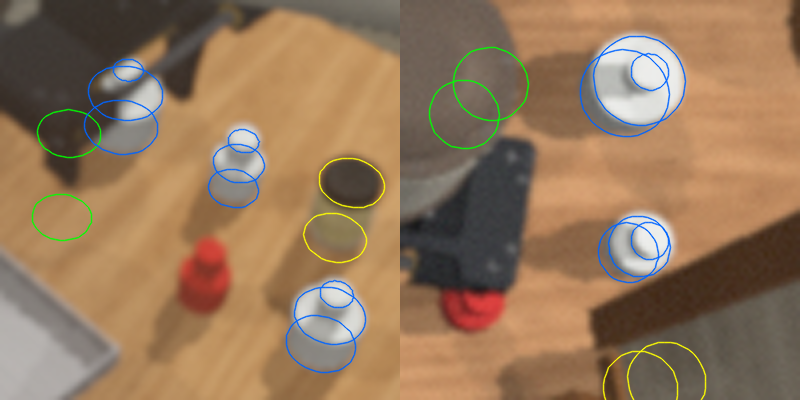

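Run:
```python
import numpy as np
from scipy.optimize import least_squares
# q2,q3,r,z
D=[(.3855,.0068,np.hypot(.2419,.5757),.2216),(.2887,-.5501,np.hypot(.3602,.3045),.0819),(.13947,-.39152,np.hypot(.3607,.3052),.2036),(.1630,-.5324,np.hypot(.4368,.0885),.1410),(.23655,-.5992,np.hypot(.4362,.0881),.0904),(.37945,.08969,np.hypot(.5761,-.2633),.2584)]
D=np.array(D);R=np.sqrt(D[:,2]**2-.16**2)
for sg in(1,-1):
  def m(p):
    a,b,c,d,h=p; f=D[:,0]*1+0; 
    g=(D[:,1] if sg==1 else D[:,1]-D[:,0])
    return a*np.sin(f)+b*np.cos(g+c)+d, h+a*np.cos(f)+b*np.sin(g+c)
  for c0 in(-.5,0,.5):
    s=least_squares(lambda p:np.r_[m(p)[0]-R,m(p)[1]-D[:,3]],[.6,.5,c0,.05,-.0])
    print(sg,np.round(s.x,3),s.cost)
```

```text
1 [ 0.416  0.322 -0.411  0.152 -0.024] 0.0020519740791524674
1 [ 0.416  0.322 -0.411  0.152 -0.024] 0.002051974079152465
1 [ 0.416  0.322 -0.411  0.152 -0.024] 0.0020519740791524687
-1 [ 0.56   0.422  0.003  0.001 -0.141] 7.699219030779581e-06
-1 [ 0.56   0.422  0.003  0.001 -0.141] 7.699219030779647e-06
-1 [ 0.56   0.422  0.003  0.001 -0.141] 7.699219030779649e-06
```

Call:
step_arm(motion=[[[-0.008,-0.033,-0.01,0.034,1],[-0.011,-0.035,-0.01,0.034,1],[-0.011,-0.035,-0.02,0.034,1],[-0.011,-0.035,-0.02,0.034,1],[-0.011,-0.035,-0.02,0.034,1],[-0.011,-0.035,-0.01,0.034,1],[-0.0127,-0.037,0,0,1],[0,0,0,0,1]]])

```text
clock: 30.95
ee_pos: [0.3886, -0.374, 0.2005]
tool_rot: [[1.0, -0.004, -0.002], [-0.004, -1.0, 0.0], [-0.002, -0.0, -1.0]]
force: [-0.4, 0.6, -0.1]
grip_width: 0.999
```

```bash
python3 ff.py
```

```text
[-0.22  0.23  0.14] 0.9997016221380257 [ 0.38963717 -0.37070092  0.20203574] 31.35 0.00013467816629110635
```

View pics/ff_1.png

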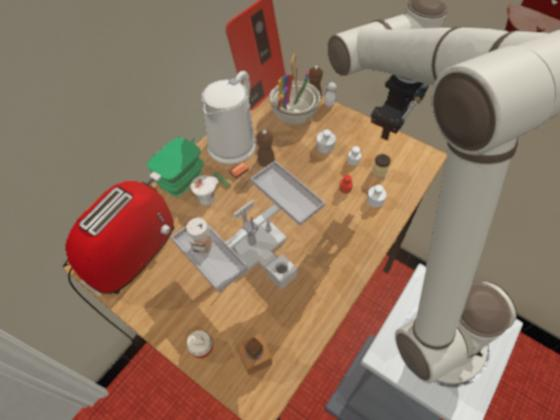

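View pics/ff_0.png

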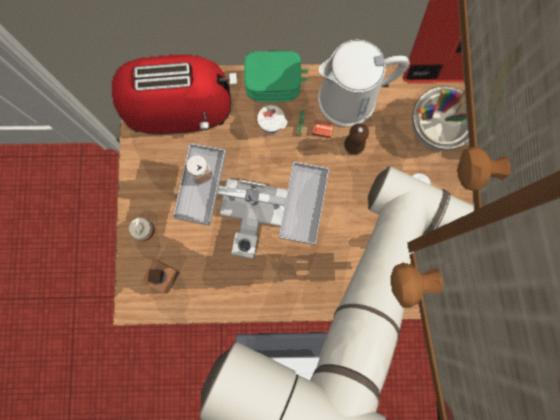

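Call:
step_arm(motion=[[[0,0,-0.03,0,1],[0,0,-0.04,0,1],[0,0,-0.04,0,1],[0,0,-0.04,0,1],[0,0,-0.02,0,1],[0,0,-0.006,0,1],[0,0,0,0,1]]])

```text
clock: 32.05
ee_pos: [0.3892, -0.3713, 0.0255]
tool_rot: [[1.0, -0.001, -0.001], [-0.001, -1.0, 0.0], [-0.001, -0.0, -1.0]]
force: [0.1, 0.4, 0.2]
grip_width: 1.002
```

```bash
python3 ff.py
python3 - <<'E'
from ov import *
s=cv2.imread("pics/ff_1.png")
cv2.imwrite("pics/c14.png",cv2.resize(s[100:220,320:440],None,fx=5,fy=5,interpolation=3))
E
```

```text
[0.15 0.09 0.03] 1.0036626237397663 [ 0.3893718  -0.37183124  0.02657824] 32.45 -0.0018183365244225013
```

View pics/c14.png

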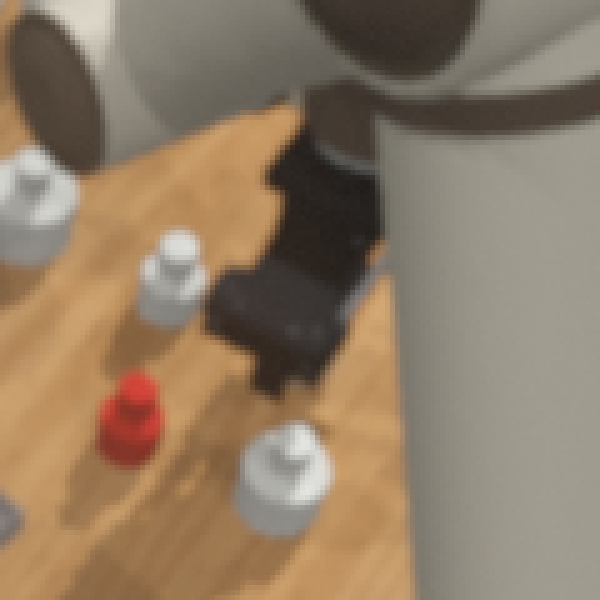

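Descended without contact. Close.

Call:
step_arm(motion=[[[0,0,0,0,0.3],[0,0,0,0,0],[0,0,0,0,-1],[0,0,0,0,-1],[0,0,0,0,-1],[0,0,0,0,-1],[0,0,0,0,-1]]])

```text
clock: 33.15
ee_pos: [0.3895, -0.3721, 0.026]
tool_rot: [[1.0, -0.002, 0.001], [-0.002, -1.0, -0.001], [0.001, 0.001, -1.0]]
force: [-0.1, -2.2, -0.7]
grip_width: 0.547
```

Call:
step_arm(motion=[[[0,0,0.01,0,-1],[0,0,0.03,0,-1],[0,0,0.04,0,-1],[0,0,0.05,0,-1],[0,0,0.05,0,-1],[0,0,0.04,0,-1],[0,0,0,0,-1],[0,0,0,0,-1]]])

```text
clock: 33.95
ee_pos: [0.3884, -0.3707, 0.2459]
tool_rot: [[1.0, -0.002, 0.001], [-0.002, -1.0, 0.001], [0.001, -0.001, -1.0]]
force: [0.2, -0.1, -3.7]
grip_width: 0.556
```

```bash
python3 ff.py
python3 - <<'E'
from ov import *
s=cv2.imread("pics/ff_1.png")
cv2.imwrite("pics/c15.png",cv2.resize(s[60:210,290:440],None,fx=4,fy=4,interpolation=3))
E
```

```text
[ 0.18  0.21 -3.14] 0.5547072178192152 [ 0.38872428 -0.37144183  0.24473798] 34.35 -0.0018341154559336436
```

View pics/c15.png

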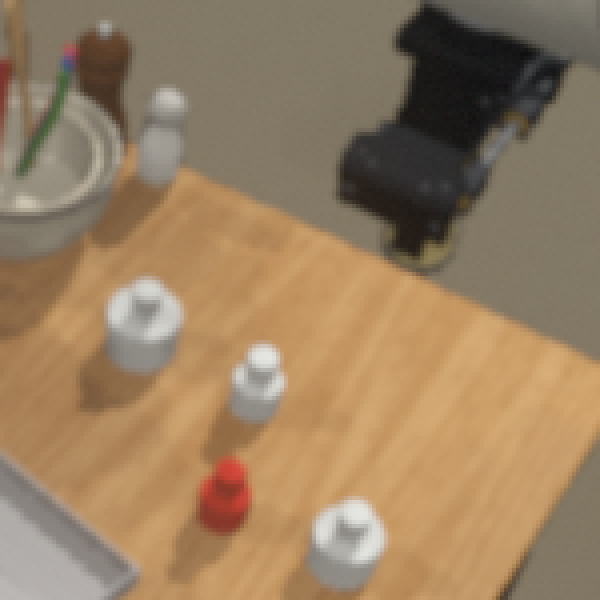

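Call:
step_arm(motion=[[[0.006,0.025,0.005,-0.02,-1],[0.0083,0.0362,0.005,-0.025,-1],[0.0083,0.0362,0,-0.025,-1],[0.0083,0.0362,0,-0.025,-1],[0.0083,0.0362,0,-0.025,-1],[0.0083,0.0362,0,-0.025,-1],[0.0083,0.0362,0,-0.025,-1],[0.0083,0.0362,0,-0.032,-1]]])

```text
clock: 35.15
ee_pos: [0.4531, -0.0917, 0.2557]
tool_rot: [[0.979, -0.204, -0.0], [-0.204, -0.979, -0.0], [-0.0, 0.0, -1.0]]
force: [0.6, 0.7, -3.1]
grip_width: 0.551
```

Call:
step_arm(motion=[[[0.0083,0.0362,0,0,-1],[0.0083,0.0362,0,0,-1],[0.0083,0.0362,0,0,-1],[0.0083,0.0362,0,0,-1],[0.0083,0.0362,0,0,-1],[0.0083,0.0362,0,0,-1],[0.0083,0.0362,0,0,-1],[0.0083,0.0362,0,0,-1]]])

```text
clock: 35.95
ee_pos: [0.5195, 0.1979, 0.2554]
tool_rot: [[0.979, -0.202, -0.0], [-0.202, -0.979, -0.0], [-0.0, 0.001, -1.0]]
force: [0.1, -0.6, -2.8]
grip_width: 0.553
```

Call:
step_arm(motion=[[[0,0,0,0,-1],[0,0,0,0,-1],[0,0,0,0,-1]]])

```text
clock: 36.25
ee_pos: [0.5191, 0.1956, 0.2554]
tool_rot: [[0.979, -0.203, -0.001], [-0.203, -0.979, -0.001], [-0.001, 0.001, -1.0]]
force: [-0.1, 0.4, -2.7]
grip_width: 0.553
```

Call:
step_arm(motion=[[[0.003,0.0074,-0.02,0,-1],[0,0,-0.03,0,-1],[0,0,-0.03,0,-1],[0,0,-0.015,0,-1],[0,0,-0.004,0,-1],[0,0,0,0,-1],[0,0,0,0,-1]]])

```text
clock: 36.95
ee_pos: [0.5234, 0.2037, 0.1582]
tool_rot: [[0.979, -0.203, 0.002], [-0.203, -0.979, 0.001], [0.002, -0.002, -1.0]]
force: [-0.1, -0.1, -3.0]
grip_width: 0.556
```

Call:
step_arm(motion=[[[0,0,-0.003,0,-1],[0,0,-0.003,0,-1],[0,0,-0.003,0,-1],[0,0,-0.003,0,-1],[0,0,-0.003,0,-1],[0,0,0,0,-1],[0,0,0,0,-1]]])

```text
clock: 37.65
ee_pos: [0.5225, 0.2037, 0.1416]
tool_rot: [[0.979, -0.202, -0.0], [-0.202, -0.979, -0.0], [-0.0, 0.0, -1.0]]
force: [-0.2, -1.5, -0.4]
grip_width: 0.554
```

```bash
python3 ff.py
```

```text
[-0.04 -0.9  -0.85] 0.5570575609859155 [0.5225117  0.20378834 0.14177274] 38.05 -0.20380105705024557
```

Call:
step_arm(motion=[[[0,0,-0.002,0,-1],[0,0,-0.002,0,-1],[0,0,0,0,-1],[0,0,0,0,-1],[0,0,0,0,-1]]])

```text
clock: 38.55
ee_pos: [0.5225, 0.2038, 0.1377]
tool_rot: [[0.979, -0.202, -0.0], [-0.202, -0.979, -0.0], [-0.0, 0.0, -1.0]]
force: [-1.0, -2.0, -0.1]
grip_width: 0.555
```

```bash
python3 ff.py
```

```text
[-0.34 -1.74 -0.14] 0.5598983826011813 [0.52245864 0.20380528 0.13773163] 38.95 -0.20381455367492765
```

Call:
step_arm(motion=[[[0,0,0,0,-0.2],[0,0,0,0,0.2],[0,0,0,0,0.6],[0,0,0,0,1],[0,0,0.02,0,1],[0,0,0.04,0,1],[0,0,0.05,0,1],[0,0,0.03,0,1]]])

```text
clock: 39.75
ee_pos: [0.5239, 0.2046, 0.2822]
tool_rot: [[0.979, -0.202, 0.006], [-0.202, -0.979, 0.003], [0.005, -0.004, -1.0]]
force: [1.1, 0.6, -0.2]
grip_width: 0.98
```

Call:
step_arm(motion=[[[0,-0.045,0.01,0,1],[0,-0.045,0,0,1],[0,-0.045,0,0,1],[0,-0.045,0,0,1],[0,-0.045,0,0,1],[0,-0.045,0,0,1],[0,-0.045,0,0,1],[0,-0.045,0,0,1]]])

```text
clock: 40.55
ee_pos: [0.5226, -0.1578, 0.2882]
tool_rot: [[0.979, -0.202, 0.002], [-0.202, -0.979, 0.0], [0.002, -0.001, -1.0]]
force: [0.3, 0.5, 0.5]
grip_width: 0.999
```

```bash
python3 ff.py
python3 - <<'E'
from look import *
s=cv2.imread("pics/ff_1.png");t=cv2.imread("pics/ff_0.png")
cv2.imwrite("pics/s16.png",s);cv2.imwrite("pics/t16.png",t)
p=(0.5525,0.064,-.2035)
P=[(T(p,cl(sq(0,.13,.095,.045,.143))),G),(T(p,cl(sq(0,-.13,.095,.045,.143))),G)]
cv2.imwrite("pics/c16.png",np.hstack([panel("side",s,160,150,180,160,4 if 0 else 2.2,P)[:,:396],panel("top",t,160,120,180,160,2.2,P)[:,:396]]))
cv2.imwrite("pics/c16b.png",np.hstack([panel("side",s,295,115,110,100,4,polys())[:,:400],panel("top",t,360,165,100,120,4,polys())[:400]]))
E
```

```text
[0.28 0.12 0.27] 1.0008446080016091 [ 0.52270773 -0.15504358  0.2878894 ] 40.95 -0.2018834206593452
```

View pics/c16.png

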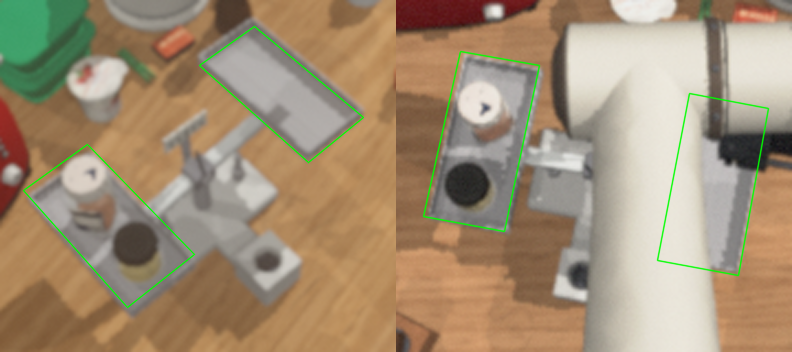

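View pics/c16b.png

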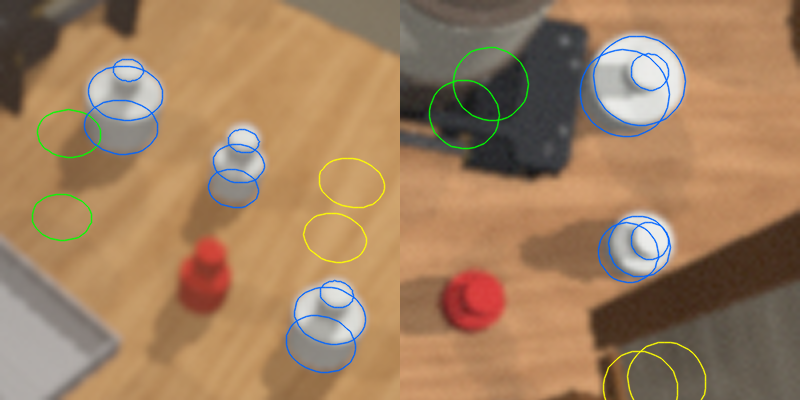

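```bash
cat > tilt.py <<'E'
from look import *
import sys
def seg(L,n=40):
    L=np.array(L); return np.vstack([L[i]+(L[i+1]-L[i])*np.linspace(0,1,n)[:,None] for i in range(len(L)-1)])
p=(0.5525,0.064,-.2035)
def score(im,n,y,dz,off=(0,0),hp=0):
    g=cv2.cvtColor(im,cv2.COLOR_BGR2GRAY).astype(np.float32); g=cv2.GaussianBlur(g,(0,0),.8)
    m=np.hypot(cv2.Sobel(g,5,1,0),cv2.Sobel(g,5,0,1))
    W=seg(T(p,cl(sq(0,y,.095+hp,.045+hp,.143+dz))))
    W[:,:2]+=off
    q=proj(n,W).astype(np.float32)
    return cv2.remap(m,q[:,0].reshape(-1,1),q[:,1].reshape(-1,1),cv2.INTER_LINEAR).mean()
def best(f,n,y):
    im=cv2.imread(f); r=[]
    for dz in np.arange(-.036,.0361,.002):
        s=max((score(im,n,y,dz,(a,b),hp),a,b,hp) for a in np.arange(-.004,.0041,.002) for b in np.arange(-.004,.0041,.002) for hp in(0,.001))
        r.append((s[0],dz)+s[1:])
    r.sort(reverse=True); return [np.round(x,3) for x in r[:3]]
if __name__=="__main__":
    for f,n,y in [a.split(",") for a in sys.argv[1:]]: print(f,n,y,best(f,n,float(y)))
E
python3 tilt.py pics/side0.png,side,-.13 pics/side0.png,side,.13 pics/s16.png,side,-.13 pics/s16.png,side,.13 pics/top0.png,top,.13 pics/t16.png,top,.13
python3 - <<'E'
from look import *
s=cv2.imread("pics/s16.png");p=(0.5525,0.064,-.2035)
for d in (.02,):
  P=[(T(p,cl(sq(0,.13,.095,.045,.143-d))),G),(T(p,cl(sq(0,-.13,.095,.045,.143+d))),G)]
  cv2.imwrite("pics/c17.png",panel("side",s,160,150,170,150,4.5 if 0 else 4,P))
E
```

```text
pics/side0.png side -.13 [array([8.5138e+01, 4.0000e-03, 0.0000e+00, 2.0000e-03, 0.0000e+00]), array([ 8.5059e+01,  8.0000e-03, -2.0000e-03,  4.0000e-03,  0.0000e+00]), array([ 8.5048e+01,  1.0000e-02, -2.0000e-03,  4.0000e-03,  0.0000e+00])]Traceback (most recent call last):
  File "tilt.py", line 20, in <module>
    for f,n,y in [a.split(",") for a in sys.argv[1:]]: print(f,n,y,best(f,n,float(y)))
                                                                   ~~~~^^^^^^^^^^^^^^
  File "tilt.py", line 16, in best
    s=max((score(im,n,y,dz,(a,b),hp),a,b,hp) for a in np.arange(-.004,.0041,.002) for b in np.arange(-.004,.0041,.002) for hp in(0,.001))
  File "tilt.py", line 16, in <genexpr>
    s=max((score(im,n,y,dz,(a,b),hp),a,b,hp) for a in np.arange(-.004,.0041,.002) for b in np.arange(-.004,.0041,.002) for hp in(0,.001))
           ~~~~~^^^^^^^^^^^^^^^^^^^^
  File "tilt.py", line 11, in score
    q=proj(n,W).astype(np.float32)
      ~~~~^^^^^
  File "h.py", line 4, in proj
    c=camera_info(n); P=np.atleast_2d(np.asarray(P,float))
ValueError: time passes only in moves, steps and waits
```

View pics/c17.png

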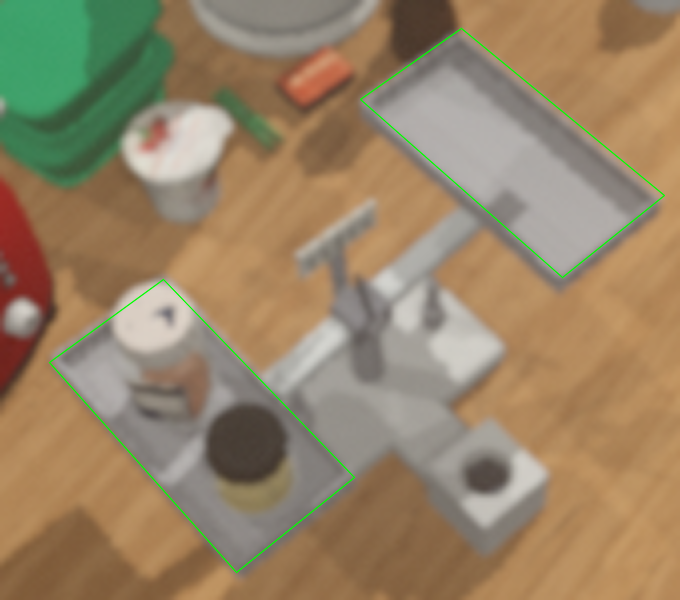

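```bash
python3 - <<'E'
import re
s=open("h.py").read()
s=s.replace("from workcell import readout, capture, camera_info, job\n","from workcell import readout, capture, job\nimport workcell,functools\ncamera_info=functools.lru_cache(None)(workcell.camera_info)\n")
open("h.py","w").write(s)
E
sed -i 's/    g=cv2.cvtColor/    g=cv2.cvtColor/' tilt.py
python3 - <<'E'
from tilt import *
# joint fit: theta only, using side both pans; first reference level image for offsets
def tot(im,th,off,hp,ys=(.13,-.13),n="side"):
    # pans on beam: y shrink cos
    return sum(score(im,n,y,-y*np.sin(th),off,hp) for y in ys)
for f in("side0","s16"):
    im=cv2.imread(f"pics/{f}.png"); r=[]
    for a in (-.002,0,.002):
      for b in(-.002,0,.002,.004):
        for th in np.arange(-.06,.26,.01):
            r.append((tot(im,th,(a,b),0),th,a,b))
    r.sort(reverse=True); print(f,[np.round(x,3).tolist() for x in r[:6]])
E
```

```text
side0 [[159.436, 0.01, 0.002, 0.0], [159.251, 0.0, 0.002, 0.0], [157.226, 0.02, 0.002, 0.0], [156.563, -0.01, 0.002, 0.0], [153.878, 0.0, 0.002, -0.002], [153.206, 0.02, 0.0, 0.0]]
s16 [[146.733, 0.13, 0.002, 0.0], [145.494, 0.14, 0.002, 0.0], [145.383, 0.12, 0.002, 0.0], [144.343, 0.14, 0.002, 0.002], [143.509, 0.15, 0.002, 0.002], [142.934, 0.13, 0.002, 0.002]]
```

Call:
step_arm(motion=[[[0.011,-0.036,0,0.034,0.3],[0.011,-0.036,-0.01,0.034,0.3],[0.011,-0.036,-0.02,0.034,0.3],[0.011,-0.036,-0.02,0.034,0.3],[0.011,-0.036,-0.02,0.034,0.3],[0.0103,-0.0375,-0.02,0.034,0.3],[0,0,-0.04,0,0.3],[0,0,0,0,0.3]]])

```text
clock: 41.75
ee_pos: [0.5848, -0.3715, 0.1504]
tool_rot: [[1.0, -0.001, -0.012], [-0.001, -1.0, 0.007], [-0.012, -0.007, -1.0]]
force: [-1.1, 1.3, -1.5]
grip_width: 0.648
```

```bash
python3 ff.py
python3 - <<'E'
from look import *
s=cv2.imread("pics/ff_1.png");t=cv2.imread("pics/ff_0.png")
cv2.imwrite("pics/c18.png",np.hstack([panel("side",s,270,70,100,100,4,polys()),panel("top",t,360,130,100,100,4,polys())]))
E
```

```text
[-0.12  0.12  0.54] 0.6498580502438828 [ 0.58867894 -0.37332766  0.16007355] 42.15 0.0012895292410336748
```

View pics/c18.png

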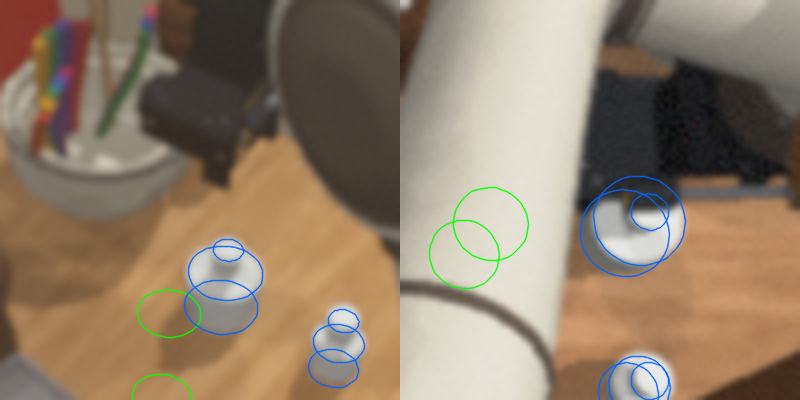

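Run:
```python
from look import *
for z in(.06,.1): print([np.round(at("top",u,z),3) for u in((445,118),(445,149),(413,118))], np.round(at("side",(282,121),.0),3), np.round(at("side",(296,119),0.0),3))
```

```text
[array([ 0.762, -0.445,  0.06 ]), array([ 0.677, -0.44 ,  0.06 ]), array([ 0.763, -0.361,  0.06 ])] [ 0.77  -0.386  0.   ] [ 0.736 -0.422  0.   ]
[array([ 0.748, -0.433,  0.1  ]), array([ 0.666, -0.427,  0.1  ]), array([ 0.75 , -0.351,  0.1  ])] [ 0.77  -0.386  0.   ] [ 0.736 -0.422  0.   ]
```

Call:
step_arm(motion=[[[0,0,-0.03,0,0.3],[0,0,-0.04,0,0.3],[0,0,-0.03,0,0.3],[0,0,-0.012,0,0.3],[0,0,-0.004,0,0.3],[0,0,0,0,0.3]]])

```text
clock: 42.75
ee_pos: [0.5887, -0.3741, 0.0429]
tool_rot: [[1.0, 0.001, 0.002], [0.001, -1.0, -0.001], [0.002, 0.001, -1.0]]
force: [0.4, -0.4, 0.5]
grip_width: 0.65
```

Call:
step_arm(motion=[[[0,0,0,0,0],[0,0,0,0,-0.3],[0,0,0,0,-1],[0,0,0,0,-1],[0,0,0,0,-1],[0,0,0,0,-1],[0,0,0,0,-1]]])

```text
clock: 43.45
ee_pos: [0.5879, -0.3735, 0.042]
tool_rot: [[1.0, 0.0, 0.0], [0.0, -1.0, 0.0], [0.0, -0.0, -1.0]]
force: [-0.5, 1.1, 1.9]
grip_width: 0.265
```

Call:
step_arm(motion=[[[0,0,0.01,0,-1],[0,0,0.03,0,-1],[0,0,0.05,0,-1],[0,0,0.05,0,-1],[0,0,0.05,0,-1],[0,0,0.02,0,-1],[0,0,0,0,-1],[0,0,0,0,-1]]])

```text
clock: 44.25
ee_pos: [0.5869, -0.3731, 0.25]
tool_rot: [[1.0, -0.0, -0.002], [-0.0, -1.0, 0.002], [-0.002, -0.002, -1.0]]
force: [-0.1, 0.6, -4.2]
grip_width: 0.262
```

```bash
python3 ff.py
```

```text
[ 0.34 -0.16 -2.98] 0.2626017827804246 [ 0.58759678 -0.37367501  0.2506538 ] 44.65 0.0001587593867052709
```

Call:
step_arm(motion=[[[-0.003,0.03,0,0,-1],[-0.003,0.034,0,0,-1],[-0.003,0.034,0,0,-1],[-0.003,0.034,0,0,-1],[-0.003,0.034,0,0,-1],[-0.003,0.034,0,0,-1],[-0.003,0.034,0,0,-1],[-0.003,0.034,0,0,-1]]])

```text
clock: 45.45
ee_pos: [0.5635, -0.1044, 0.2519]
tool_rot: [[1.0, 0.0, 0.0], [0.0, -1.0, -0.0], [0.0, 0.0, -1.0]]
force: [1.0, -0.7, -1.6]
grip_width: 0.267
```

Call:
step_arm(motion=[[[-0.003,0.035,0,0,-1],[0,0,0,0,-1],[0,0,0,0,-1],[0,0,0,0,-1]]])

```text
clock: 45.85
ee_pos: [0.5608, -0.0712, 0.2518]
tool_rot: [[1.0, -0.0, 0.0], [-0.0, -1.0, -0.0], [0.0, 0.0, -1.0]]
force: [-0.4, 0.4, -3.2]
grip_width: 0.265
```

Call:
step_arm(motion=[[[0,0,-0.03,0,-1],[0,0,-0.025,0,-1],[0,0,-0.007,0,-1],[0,0,-0.003,0,-1],[0,0,-0.003,0,-1],[0,0,-0.003,0,-1],[0,0,0,0,-1],[0,0,0,0,-1]]])

```text
clock: 46.65
ee_pos: [0.5614, -0.0708, 0.1816]
tool_rot: [[1.0, 0.0, 0.002], [0.0, -1.0, -0.0], [0.002, 0.0, -1.0]]
force: [0.2, 0.0, -0.3]
grip_width: 0.265
```

```bash
python3 ff.py
```

```text
[ 0.38 -0.91 -1.6 ] 0.261914301501137 [ 0.56107041 -0.07064405  0.18090423] 47.05 0.0004245857778684532
```

Call:
step_arm(motion=[[[0,0,-0.003,0,-1],[0,0,-0.003,0,-1],[0,0,-0.001,0,-1],[0,0,0,0,-1],[0,0,0,0,-1]]])

```text
clock: 47.55
ee_pos: [0.561, -0.0708, 0.1738]
tool_rot: [[1.0, 0.0, 0.0], [0.0, -1.0, -0.0], [0.0, 0.0, -1.0]]
force: [1.0, -1.7, -1.2]
grip_width: 0.262
```

```bash
python3 ff.py
```

```text
[ 0.98 -1.94 -0.05] 0.262036681456198 [ 0.5608694  -0.0707043   0.17378838] 47.95 0.00026538275419030004
```

Call:
step_arm(motion=[[[0,0,0,0,-0.5],[0,0,0,0,0],[0,0,0,0,0.3],[0,0,0,0,0.3],[0,0,0.02,0,0.3],[0,0,0.04,0,0.3],[0,0,0.03,0,0.3]]])

```text
clock: 48.65
ee_pos: [0.5609, -0.0707, 0.2655]
tool_rot: [[1.0, 0.0, 0.001], [0.0, -1.0, -0.0], [0.001, 0.0, -1.0]]
force: [0.6, 0.0, -0.2]
grip_width: 0.632
```

Call:
step_arm(motion=[[[-0.011,-0.035,0,0,0.3],[-0.011,-0.037,0,0,0.3],[-0.011,-0.037,0,0,0.3],[-0.011,-0.037,0,0,0.3],[-0.011,-0.037,0,0,0.3],[-0.011,-0.037,0,0,0.3],[-0.011,-0.037,0,0,0.3],[-0.0045,-0.041,0,0,0.3]]])

```text
clock: 49.45
ee_pos: [0.4782, -0.3696, 0.264]
tool_rot: [[1.0, 0.0, 0.0], [0.0, -1.0, 0.001], [0.0, -0.001, -1.0]]
force: [1.2, 0.6, 0.2]
grip_width: 0.649
```

```bash
python3 ff.py
python3 - <<'E'
from look import *
s=cv2.imread("pics/ff_1.png");t=cv2.imread("pics/ff_0.png")
cv2.imwrite("pics/s19.png",s)
cv2.imwrite("pics/c19.png",np.hstack([panel("side",s,295,110,100,100,4,polys()),panel("top",t,360,165,100,100,4,polys())]))
cv2.imwrite("pics/c19b.png",panel("side",s,160,150,170,150,4,[]))
E
```

```text
[ 0.41 -0.21  0.04] 0.6541050653877974 [ 0.47965008 -0.36758665  0.26389815] 49.85 0.0018274173302459775
```

View pics/c19.png

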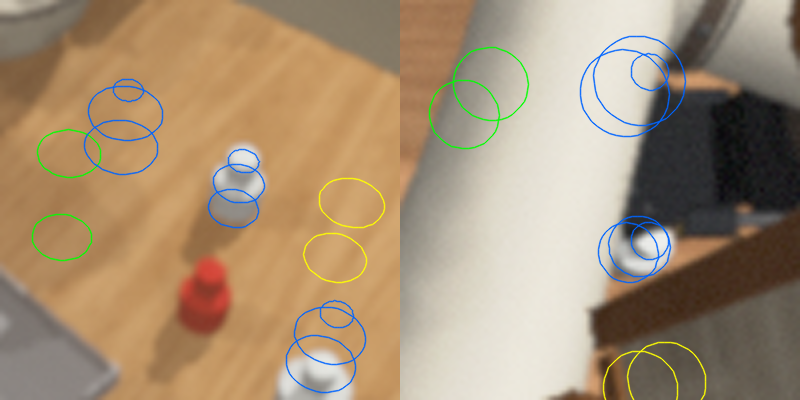

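View pics/c19b.png

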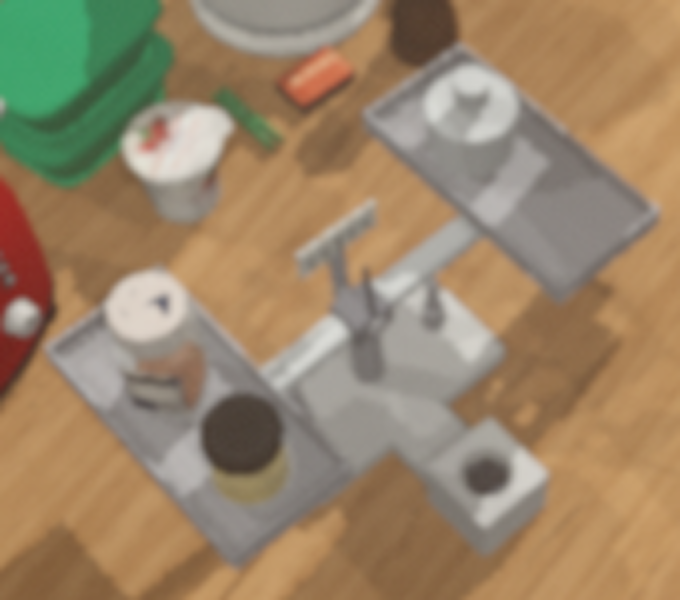

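```bash
cat > th.py <<'E'
from tilt import *
def tot(im,th,off,hp,ys=(.13,-.13),n="side"): return sum(score(im,n,y,-y*np.sin(th),off,hp) for y in ys)
def run(f):
    im=cv2.imread(f); 
    ths=np.arange(-.08,.2,.005); v=np.array([tot(im,t,(.002,0),0) for t in ths]); i=v.argmax(); i=min(max(i,2),len(ths)-3)
    c=np.polyfit(ths[i-2:i+3],v[i-2:i+3],2); print(f,"theta",round(-c[1]/2/c[0],4),"max",v.max().round(1))
if __name__=="__main__":
    for f in sys.argv[1:]: run(f)
E
python3 th.py pics/side0.png pics/s7.png pics/s16.png pics/s19.png
```

```text
pics/side0.png theta 0.0056 max 159.7
pics/s7.png theta -0.0246 max 116.1
pics/s16.png theta 0.1302 max 146.7
pics/s19.png theta 0.0338 max 134.0
```

Call:
step_arm(motion=[[[0,-0.002,-0.04,0,0.3],[0,0,-0.05,0,0.3],[0,0,-0.05,0,0.3],[0,0,-0.05,0,0.3],[0,0,-0.03,0,0.3],[0,0,-0.01,0,0.3],[0,0,0,0,0.3],[0,0,0,0,0.3]]])

```text
clock: 50.65
ee_pos: [0.481, -0.3711, 0.0357]
tool_rot: [[1.0, 0.002, 0.003], [0.002, -1.0, -0.002], [0.003, 0.002, -1.0]]
force: [1.3, -0.4, -0.1]
grip_width: 0.654
```

Call:
step_arm(motion=[[[0,0.001,-0.001,0,0],[0,0,0,0,-0.3],[0,0,0,0,-1],[0,0,0,0,-1],[0,0,0,0,-1],[0,0,0,0,-1],[0,0,0,0,-1]]])

```text
clock: 51.35
ee_pos: [0.4795, -0.3699, 0.033]
tool_rot: [[1.0, 0.0, 0.0], [0.0, -1.0, -0.0], [0.0, 0.0, -1.0]]
force: [0.1, -1.4, 1.4]
grip_width: 0.263
```

Call:
step_arm(motion=[[[0,0,0.01,0,-1],[0,0,0.03,0,-1],[0,0,0.05,0,-1],[0,0,0.05,0,-1],[0,0,0.05,0,-1],[0,0,0.03,0,-1],[0,0,0,0,-1],[0,0,0,0,-1]]])

```text
clock: 52.15
ee_pos: [0.479, -0.3693, 0.2531]
tool_rot: [[1.0, -0.0, 0.001], [-0.0, -1.0, 0.001], [0.001, -0.001, -1.0]]
force: [-1.1, -0.0, -1.8]
grip_width: 0.263
```

```bash
python3 ff.py
```

```text
[ 0.34  0.19 -1.03] 0.26562854859175766 [ 0.47906386 -0.36964894  0.2517649 ] 52.55 0.00015807142708000282
```

Call:
step_arm(motion=[[[0.0014,0.0335,0,0,-1],[0.0014,0.035,0,0,-1],[0.0014,0.035,0,0,-1],[0.0014,0.035,0,0,-1],[0.0014,0.035,0,0,-1],[0.0014,0.035,0,0,-1],[0.0014,0.035,0,0,-1],[0.0014,0.035,0,0,-1]]])

```text
clock: 53.35
ee_pos: [0.4903, -0.0899, 0.2527]
tool_rot: [[1.0, 0.0, -0.0], [0.0, -1.0, -0.0], [-0.0, 0.0, -1.0]]
force: [1.1, -0.0, -0.6]
grip_width: 0.264
```

Call:
step_arm(motion=[[[0.0014,0.035,0,0,-1],[0,0,0,0,-1],[0,0,-0.03,0,-1],[0,0,-0.03,0,-1],[0,0,-0.02,0,-1],[0,0,0,0,-1],[0,0,0,0,-1]]])

```text
clock: 54.05
ee_pos: [0.4924, -0.0567, 0.1732]
tool_rot: [[1.0, 0.0, 0.0], [0.0, -1.0, -0.001], [0.0, 0.001, -1.0]]
force: [0.2, -0.6, 0.3]
grip_width: 0.269
```

Call:
step_arm(motion=[[[0,0,-0.004,0,-1],[0,0,-0.004,0,-1],[0,0,-0.003,0,-1],[0,0,-0.002,0,-1],[0,0,0,0,-1],[0,0,0,0,-1]]])

```text
clock: 54.65
ee_pos: [0.4921, -0.0562, 0.1599]
tool_rot: [[1.0, 0.0, 0.001], [0.0, -1.0, 0.0], [0.001, -0.0, -1.0]]
force: [0.7, -0.6, -0.3]
grip_width: 0.267
```

```bash
python3 ff.py
```

```text
[ 0.6   0.01 -0.2 ] 0.2648338907248796 [ 0.49198984 -0.05620087  0.15978638] 55.05 0.00019434780027909594
```

Supported. Release and withdraw clear.

Call:
step_arm(motion=[[[0,0,-0.001,0,-1],[0,0,0,0,-0.5],[0,0,0,0,0],[0,0,0,0,0.3],[0,0,0.02,0,0.3],[0,0,0.04,0,0.3],[0,0,0.04,0,0.3]]])

```text
clock: 55.75
ee_pos: [0.491, -0.0563, 0.2592]
tool_rot: [[1.0, 0.0, -0.003], [0.0, -1.0, -0.001], [-0.003, 0.001, -1.0]]
force: [1.2, 0.6, 0.8]
grip_width: 0.61
```

Call:
step_arm(motion=[[[-0.01,-0.04,0,0,0.3],[-0.01,-0.04,0,0,0.3],[-0.01,-0.04,0,0,0.3],[-0.01,-0.04,0,0,0.3],[-0.01,-0.04,0,0,0.3],[0,-0.04,0,0,0.3],[0,-0.04,0,0,0.3],[0,0,0,0,0.3]]])

```text
clock: 56.55
ee_pos: [0.4411, -0.3396, 0.2576]
tool_rot: [[1.0, -0.005, -0.002], [-0.005, -1.0, 0.0], [-0.002, -0.0, -1.0]]
force: [-0.2, 0.1, -0.3]
grip_width: 0.649
```

```bash
python3 ff.py; cp pics/ff_1.png pics/s20.png; cp pics/ff_0.png pics/t20.png; python3 th.py pics/s20.png
python3 - <<'E'
from look import *
s=cv2.imread("pics/s20.png");t=cv2.imread("pics/t20.png");p=(0.5525,0.064,-.2035)
P=[(T(p,cl(sq(0,.13,.095,.045,.143))),G),(T(p,cl(sq(0,-.13,.095,.045,.143))),G)]
cv2.imwrite("pics/c20.png",panel("side",s,160,150,170,150,4,P))
E
```

```text
[ 0.28  0.12 -0.08] 0.6486358501519806 [ 0.44210932 -0.33522955  0.2590742 ] 56.95 0.0019095024529101482
pics/s20.png theta -0.0017 max 141.9
```

View pics/c20.png

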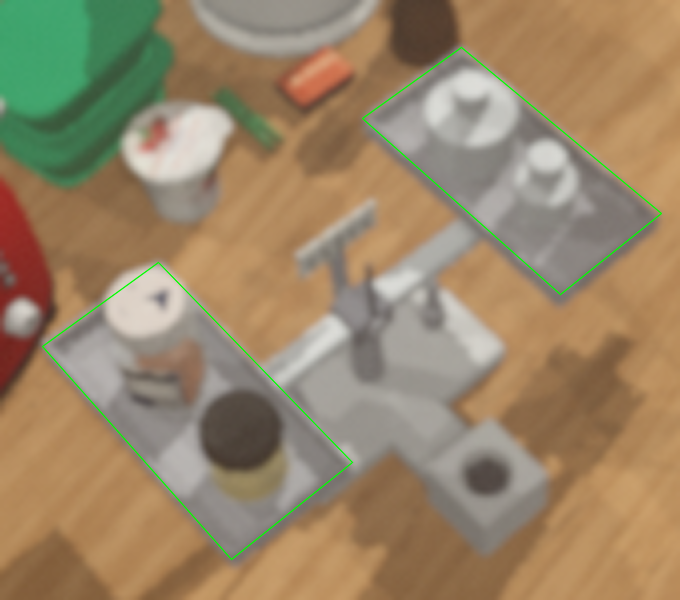

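View pics/s20.png

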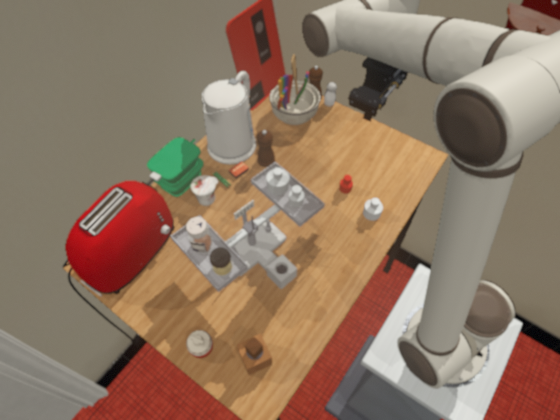

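View pics/t20.png

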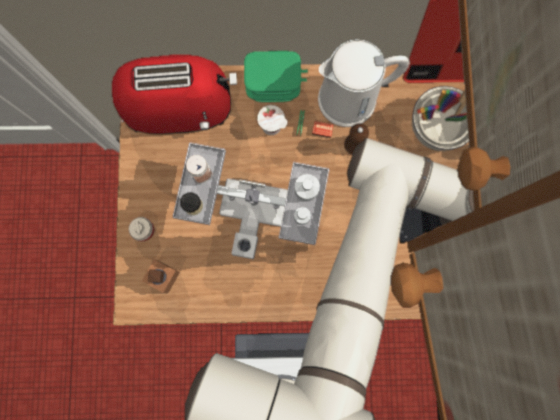

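Run:
```python
from look import *
s=cv2.imread("pics/s20.png");t=cv2.imread("pics/t20.png")
P=standpolys((.360,.3015,-.51),-.17)
cv2.imwrite("pics/c21.png",np.hstack([panel("side",s,345,170,50,50,7,[]),panel("side",s,230,325,50,50,7,P)]))
```

```text
(no output)
```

View pics/c21.png

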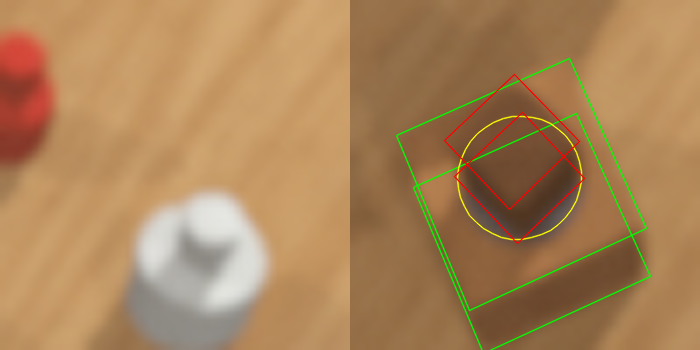

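The medium weight is still standing on the table, at about side pixel (373,208), though it got knocked aside on the way. The key is upright with its collar down on the stand. I'm handing in.

```bash
python3 -c "
from workcell import job; print(job.job_done())"
```

```text
the job is handed in; nothing more can be done
None
```

The job is done and handed in at about 57 s. My last pictures show every condition met, but no verdict was reported.

- **Lock and key:** I turned the lock screw 4.6 rad anticlockwise with the key, which puts it at an estimated 4.6–4.8 rad. The beam then moved freely. The key went back in its stand, upright with its collar down.
- **Jars:** Only two were there: the white-lidded spice jar and the low jar with the black lid. Both stand upright on the left pan.
- **Weights:** The 300 g and 100 g weights are on the right pan. The 200 g weight stands on the table; it was knocked aside during the run, but not by the robot. I left the pepper mill, timer and red look-alike alone.

**Last checks:**
- **Beam:** It settled at about -0.007 rad, right pan about 20 g heavy, against a limit of ±0.0175. The height at which the small weight came to rest gave about -0.009 rad.
- **Gripper:** It is clear of everything, with force near zero.

**What disagreed:**
- **Jar weights:** Weighing the jars in the gripper gave about 440 g, while the beam tilt gave 365–385 g. Both point to 400 g as the right load.
- **Spice jar width:** It read about 53 mm in the gripper instead of 47 mm. I set it down once, saw it was upright, and gripped it again lower.

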